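# Shelve a customer's order in its snug bin

### The job

The lilac order bin is needed for a new customer: first clear it, putting all white parcels with red tape, the big one in the narrow bay and the small ones in the wide bay, into the red returns tray. Then lift the three yellow-taped mailers from the sorting stand together as one pile and, as the narrow bay is snug, lower the pile in tilted along one wall, its low edge first, easing it upright as it goes fully home on the floor of the bay. Also pick every small yellow-taped parcel out of the blue crate and set it down in the wide bay, leaving the other parcels in the crate and not disturbing the tape roll, scanner and pen cup.

Things in the scene. Friction and masses are not known exactly. Their poses are not given: they have to be found in the camera images.
- order_bin: The lilac open shelf bin, fixed to the bench: outside 144 mm in its x, 249 mm in its y, 65 mm high, floor 5 mm and walls 5 mm thick. A divider as high as the walls runs along its x and splits it into a snug narrow bay on the -y side and a wide bay on the +y side. Origin: centre of its underside, z up.
- snug_bay (a point): Centre of the inner floor of the snug bay, axes as the order bin's. Inside it measures 134 mm in x, 59 mm in y and is 60 mm deep, so the pile of three mailers (130 mm by about 54 mm) has 2 mm to spare at each end and 2.5 mm at each side and sticks out 65 mm above the rim.
- wide_bay (a point): Centre of the inner floor of the wide bay, axes as the order bin's: inside 134 mm in x, 175 mm in y, 60 mm deep.
- stand: Dark steel sorting stand, fixed to the bench, in which the pile of mailers stands on edge: base 150 by 84 by 5 mm, two side rails along its x, 30 mm high, inner faces 59 mm apart, 14 mm high end stops. Origin: centre of its underside; x along the mailers' length, y through the pile's thickness.
- returns_tray: Red open tray, fixed to the bench: outside 188 mm in x, 152 mm in y, 50 mm high, walls and floor 4 mm. Origin: centre of its underside, z up.
- crate: Blue open crate of mixed incoming parcels, fixed to the bench: outside 225 mm in x, 240 mm in y, 60 mm high, walls and floor 5 mm. Origin: centre of its underside, z up. Its parcels stand in three rows, about 75 mm apart from middle to middle along its y and 68 mm along its x.
- overdue: The big overdue parcel, a white carton with red tape, 122 by 50 by 105 mm high (x, y, z), 0.2 to 0.45 kg, at the start standing in the snug bay. Origin: centre of its underside.
- late1: Small overdue parcel, a white carton with red tape, 55 by 42 by 85 mm high (x, y, z), 0.1 kg, at the start standing in the wide bay; there may be one or two of them (None if absent). Origin: centre of its underside.
- late2: Small overdue parcel, a white carton with red tape, 55 by 42 by 85 mm high (x, y, z), 0.1 kg, at the start standing in the wide bay; there may be one or two of them (None if absent). Origin: centre of its underside.
- mailer1: One of three equal loose flat mailers of brown card with a yellow tape band, 130 mm long (x), 18 mm thick (y), 125 mm high (z), about 0.13 kg. They stand on edge face to face as a pile in the sorting stand, its floor 5 mm above the bench; this is the one on the stand's -y side. Not fastened together: squeezed through the thickness (y) they lift as one. Origin: centre of its underside.
- mailer2: One of three equal loose flat mailers of brown card with a yellow tape band, 130 mm long (x), 18 mm thick (y), 125 mm high (z), about 0.13 kg. They stand on edge face to face as a pile in the sorting stand, its floor 5 mm above the bench; this is the middle one. Not fastened together: squeezed through the thickness (y) they lift as one. Origin: centre of its underside.
- mailer3: One of three equal loose flat mailers of brown card with a yellow tape band, 130 mm long (x), 18 mm thick (y), 125 mm high (z), about 0.13 kg. They stand on edge face to face as a pile in the sorting stand, its floor 5 mm above the bench; this is the one on the stand's +y side. Not fastened together: squeezed through the thickness (y) they lift as one. Origin: centre of its underside.
- order1: Parcel of the order: a brown carton with a yellow tape band over its top and sides, 55 by 42 by 85 mm high (x, y, z), 0.1 kg, standing somewhere in the crate; there may be two or three of them (None if absent). Origin: centre of its underside.
- order2: Parcel of the order: a brown carton with a yellow tape band over its top and sides, 55 by 42 by 85 mm high (x, y, z), 0.1 kg, standing somewhere in the crate; there may be two or three of them (None if absent). Origin: centre of its underside.
- order3: Parcel of the order: a brown carton with a yellow tape band over its top and sides, 55 by 42 by 85 mm high (x, y, z), 0.1 kg, standing somewhere in the crate; there may be two or three of them (None if absent). Origin: centre of its underside.
- other1: Somebody else's parcel in the crate: plain brown carton without yellow tape, 55 by 42 by 85 mm high (x, y, z). Origin: centre of its underside.
- other2: Somebody else's parcel in the crate: green carton, 55 by 42 by 85 mm high (x, y, z). Origin: centre of its underside.
- other3: Somebody else's parcel in the crate: brown carton with white tape, 54 by 48 by 50 mm high (x, y, z). Origin: centre of its underside.
- other4: Somebody else's parcel in the crate: black-wrapped carton, 56 by 46 by 40 mm high (x, y, z). Origin: centre of its underside.
- other5: Somebody else's parcel in the crate: yellowish-brown flat carton without tape, 54 by 44 by 34 mm high (x, y, z). Origin: centre of its underside.
- tape_roll: Bystander: roll of yellow tape lying flat, 100 mm across, 48 mm high. Origin: centre of its underside.
- scanner: Bystander: grey and black hand scanner lying on the bench, about 165 mm long, 62 mm wide, 34 mm high. Origin: its underside, near the middle.
- pen_cup: Bystander: empty dark metal pen cup, 72 mm across, 90 mm high. Origin: centre of its underside.
Things that resemble listed ones, but are neither listed nor needed, are in the scene too. What is shaped like the order2 but purple is not meant.

How it is judged:
By the outcome, as a careful person would: the job done as asked, in the order asked, and still so for the second after the job is handed in, with the robot touching nothing.
Of late1, late2 only 1 to 2 are there at a start; the rules pass over those that are not, and their reading is None.
Of order1, order2, order3 only 2 to 3 are there at a start; the rules pass over those that are not, and their reading is None.
At some moment in a run one of overdue, late1, late2, order1, order2, order3 may be knocked a few centimetres aside while the robot is not near it.
It also fails if it takes over 210 s, if anything falls off the work surface, if the arm or the gripper's body presses on something with over 40 N, if the wrist force passes 120 N, or if a joint passes its speed limit or range.

### The arm

A 7-joint arm with a two-finger parallel gripper is mounted at the origin on the work surface. World frame = base frame: x ahead of the robot, y to its left, z up, the work surface at z = 0. Lengths are in m, angles in rad, forces in N, time in s.
With the tool pointing down it reaches from about 0.4 to 0.85 m from the base axis. Payload 4.5 kg.
Tool frame: the origin (TCP) lies on the centre line of the jaws, within the pads' length; the fingertips stand r.tip_extent ahead of it and the grasp point (between the pads) is the TCP (r.tip_extent is the distance from the TCP to the fingertips, in m); z points along the fingers, y is the line along which they close (so a half turn about z gives the same grasp; the last joint's range is limited). The gripper opens to 88 mm and grips with 3 to 60 N. Pads are 18 mm wide; open, the fingers measure 123 mm over their backs; the gripper's body (75 mm by 187 mm) begins 45 mm behind the grasp point.
Start: joints at [-1.226, 0.689, -0.195, 1.565, 0.157, 0.902, -0.215], TCP at [0.191, 0.595, 0.258] pointing down, gripper open.
Joint ranges: [-3.01, 3.01], [-0.46, 2.08], [-1.47, 1.51], [0.13, 2.56], [-1, 4.14], [0.04, 2.09], [-2.66, 2.66]. Speed limits (rad/s): [2.57, 2.57, 3.14, 3.14, 3.14, 3.14, 3.14].

### API

Orientations are given as a unit quaternion [x, y, z, w].
In Python, from plant import sensors, vision, finish_job, r gives the robot as it stands. The module is installed in compiled form; this text tells all that it offers.
- The arm moves only by the tool step_arm, never from a script. Its argument "steps" is a list of rows, each a list of 2 entries, a list of its own where there are three numbers: the shift along the tool's x, y, z in cm, then the turn, a rotation vector about the tool's x, y, z in degrees. A call has 1 to 12 rows; each row shifts and turns the commanded pose from where the row before left it, along the tool's axes as they then stand; what a row does not reach is not made up. A row lasts 1/8 s, in which the tool goes at most 62.5 mm and 10.7 degrees, less where a joint would pass 70% of its speed; a pose out of reach is approached as far as the arm can. A call with a gripper value outside its range is refused whole. "claw" is the opening, from -1 (shut) to 1 (fully open), set as the call begins (left out, the last holds). The fingers move at their own pace and stop on an object; "grip_force" is the grip in N (left out, the last holds). Time passes only in rows, so rows that do not move let the fingers close. It gives the time, the measured TCP pose, the force, the opening and the grip force at its end, in the units of the state.
- sensors.get_state(): the state, without advancing time (a new reading comes with each control period).
- vision.snapshot(name): name is "side" or "top"; returns a dict with "img" (480x640x3 uint8, red, green, blue), "fx", "fy", "cx", "cy" (pixels), "position" and "rotation" of the camera in the world. Camera axes: x right, y down, z forward; pixel columns grow to the right and rows downward; lengths in m; the calibration is good to about 2 mm. A picture is of the moment at which its call begins. There is no depth.
- finish_job(): hands the job in; it is judged then, once.
The state is a dict: "clock": time; "q": joint angles; "qd": joint speeds; "joint_torque": joint torques, N m; "tool_pos": TCP position; "eef_rot": TCP orientation; "contact_force": force on the tool from outside, world axes, zero at the start; "moment": the same for the moment, N m; "opening": opening from 0.0 (shut) to 1.0 (fully open); "finger_force": force on a finger pad.
Only numpy, scipy, OpenCV 4.12 (cv2) and the standard library are available. Lean on these libraries where they do the work, as an engineer would, in place of code of your own. Each camera call takes 0.05 s, during which the arm holds its last target. There are 200 camera calls.

## Working session

There is one attempt and no reset: what is moved stays moved. The work goes in short steps, Python scripts to look and compute and a tool call to move; the robot and the scene stay as the last step left them, time stands still between calls to the robot, and variables do not carry over. Pictures are saved under pics/ and viewed, at most 14 in all, crops included, and the job is handed in when it is done.

Besides the shell and the picture viewer there is one more tool, called after "Emit:" as a command line: name --argument value ..., lists and objects as JSON in quotes. step_arm: Moves the arm, as the interface text tells. Its arguments: {"type":"object","properties":{"steps":{"type":"array"},"claw":{"type":"number"},"grip_force":{"type":"number"}},"required":["steps"]}

```bash
mkdir -p pics; python3 - <<'E'
from plant import sensors, vision, r
import cv2
for n in ("top","side"):
    s=vision.snapshot(n); cv2.imwrite(f"pics/{n}0.png",s["img"][...,::-1])
    print(n,s["fx"],s["fy"],s["cx"],s["cy"],s["position"],s["rotation"])
print(r.tip_extent, sensors.get_state())
E
```

```text
top 600.5231571107886 600.5231571107886 320.62231463363287 240.12694264909183 [ 0.47659452 -0.01164843  1.23675762] [ 0.71241558 -0.70119387  0.02269929 -0.01661144]
side 438.6911552687957 438.6911552687957 313.3718966387188 239.13403242325882 [ 0.3234291  -0.65101032  0.67788088] [ 0.89587657 -0.18240791  0.07074981 -0.39890725]
0.019 {'clock': 0.1, 'q': array([-1.22618786,  0.68987393, -0.19453105,  1.56622222,  0.15730715,
        0.90251103, -0.21509547]), 'qd': array([-0.00067715, -0.00239248, -0.00106161, -0.00324033,  0.00018516,
       -0.00190685,  0.00094112]), 'joint_torque': array([-3.08452421e-03, -5.28516698e+01, -1.27197560e+00, -1.53840709e+01,
       -5.26754244e-02,  1.93282431e-03,  5.23733104e-05]), 'tool_pos': array([0.19101659, 0.59453804, 0.25701158]), 'eef_rot': array([ 1.54734205e-01,  9.87955803e-01, -8.08529393e-04, -6.55264828e-05]), 'contact_force': array([ 1.26499312,  0.23558407, -0.36404336]), 'moment': array([ 0.0005608 , -0.0415313 , -0.00541618]), 'finger_force': 0.0, 'opening': 1.0016891481950925}
```

View pics/top0.png

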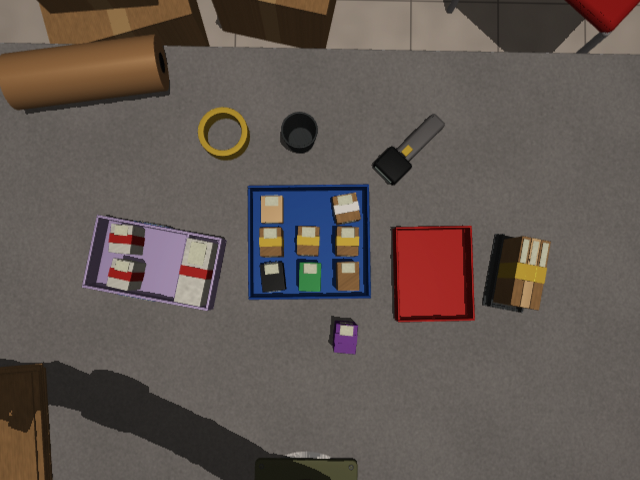

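View pics/side0.png

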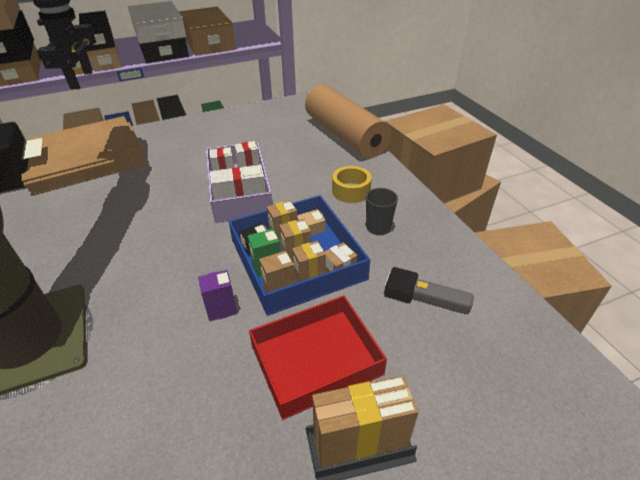

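```bash
cat > h.py <<'E'
import numpy as np, cv2
from scipy.optimize import minimize
from scipy.spatial.transform import Rotation as Ro
from plant import sensors, vision, r
def rot(s):
    q=np.array(s["rotation"]); return q if q.ndim==2 else Ro.from_quat(q).as_matrix()
def proj(s,P):
    c=(np.atleast_2d(P)-s["position"])@rot(s)
    return np.c_[c[:,0]/c[:,2]*s["fx"]+s["cx"], c[:,1]/c[:,2]*s["fy"]+s["cy"]]
def ray(s,u,v):
    d=rot(s)@np.array([(u-s["cx"])/s["fx"],(v-s["cy"])/s["fy"],1]); return d/np.linalg.norm(d)
def at_z(s,u,v,z):
    d=ray(s,u,v); p=np.array(s["position"]); return p+d*(z-p[2])/d[2]
def tri(s1,p1,s2,p2):
    d1,d2=ray(s1,*p1),ray(s2,*p2); a,b=np.array(s1["position"]),np.array(s2["position"])
    t=np.linalg.lstsq(np.c_[d1,-d2],b-a,rcond=None)[0]; A,B=a+t[0]*d1,b+t[1]*d2
    return (A+B)/2, np.linalg.norm(A-B)
def box(x,y,yaw,z0,dims):
    c,s=np.cos(yaw),np.sin(yaw); L,W,H=dims
    return np.array([[x+c*i*L/2-s*j*W/2, y+s*i*L/2+c*j*W/2, z0+k*H] for i in(-1,1) for j in(-1,1) for k in(0,1)])
def silh(s,pose,z0,dims):
    m=np.zeros((1920,2560),np.uint8); p=proj(s,box(*pose,z0,dims))
    cv2.fillConvexPoly(m,cv2.convexHull(np.round((p+.5)*4*16).astype(np.int32)),1,shift=4); return m>0
def fit(views,pose,z0,dims):   # views: (snapshot, hullmask x4)
    def f(q):
        e=0
        for s,m in views:
            a=silh(s,(q[0],q[1],q[2]/5),z0,dims); e+=1-(a&m).sum()/(a|m).sum()
        return e
    x0=[pose[0],pose[1],pose[2]*5]
    o=minimize(f,x0,method="Nelder-Mead",options=dict(initial_simplex=[x0]+[[x0[0]+.02*(i==0),x0[1]+.02*(i==1),x0[2]+.5*(i==2)] for i in range(3)],xatol=1e-4,fatol=1e-5))
    return o.x/[1,1,5],o.fun
def hull(mask,box=None):
    m=mask.astype(np.uint8)
    if box: k=np.zeros_like(m); k[box[1]:box[3],box[0]:box[2]]=1; m*=k
    m=cv2.morphologyEx(m,cv2.MORPH_OPEN,np.ones((2,2),np.uint8))
    n,l,st,_=cv2.connectedComponentsWithStats(m); pts=np.argwhere(l==1+np.argmax(st[1:,4]))[:,::-1]
    pts=np.concatenate([pts+d for d in([0,0],[1,0],[0,1],[1,1])])
    o=np.zeros((1920,2560),np.uint8); cv2.fillConvexPoly(o,cv2.convexHull((pts*4).astype(np.int32)),1); return o>0
def save(s,name,c,k):
    im=s["img"][c[1]:c[3],c[0]:c[2],::-1]; cv2.imwrite(f"pics/{name}.png",cv2.resize(im,None,fx=k,fy=k,interpolation=cv2.INTER_CUBIC))
E
python3 - <<'E'
from h import *
import pickle
T,S=vision.snapshot("top"),vision.snapshot("side"); pickle.dump((T,S),open("s0.pkl","wb"))
save(T,"tA",(80,178,376,306),2.7); save(S,"sA",(196,132,376,316),3.2)
b=np.hstack([cv2.resize(T["img"][215:330,475:575],None,fx=4,fy=4,interpolation=2),cv2.resize(S["img"][365:480,300:424],None,fx=3.2,fy=4,interpolation=2)])
cv2.imwrite("pics/B.png",b[...,::-1])
def hsv(s): return cv2.split(cv2.cvtColor(s["img"],cv2.COLOR_RGB2HSV))
def masks(s):
    h,sa,v=[c.astype(int) for c in hsv(s)]
    return dict(red=((h<6)|(h>174))&(sa>150)&(v>60), blue=(h>105)&(h<128)&(sa>120)&(v>40), lil=(h>125)&(h<150)&(sa>25)&(sa<110)&(v>70))
mt,ms=masks(T),masks(S)
for n,bt,bs,p,d in [("red",(380,215,485,330),(245,290,395,420),(.41,-.24,0),(.188,.152,.05)),("blue",(235,175,380,310),(220,190,380,315),(.48,.02,0),(.225,.24,.06)),("lil",(75,205,235,320),(195,130,280,225),(.43,.33,-.15),(.144,.249,.065))]:
    Ht,Hs=hull(mt[n],bt),hull(ms[n],bs)
    for vs in ([(T,Ht)],[(T,Ht),(S,Hs)]): 
        q,f=fit(vs,p,0,d); print(n,q.round(4),np.degrees(q[2]).round(2),round(f,4))
E
```

```text
red [ 0.4789 -0.2508  0.0292] 1.68 0.0388
red [ 0.48   -0.253   0.0288] 1.65 0.0643
blue [5.379e-01 1.000e-04 2.860e-02] 1.64 0.0044
blue [ 5.386e-01 -2.000e-04  2.690e-02] 1.54 0.0443
lil [ 0.4916  0.3065 -0.1678] -9.61 0.046
lil [ 0.4937  0.3058 -0.1607] -9.21 0.3643
```

View pics/tA.png

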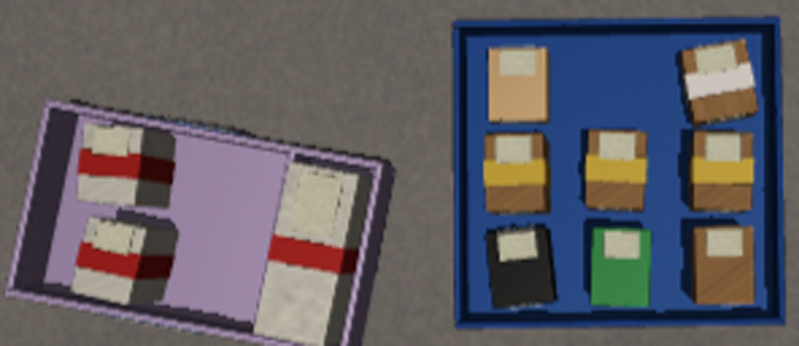

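View pics/sA.png

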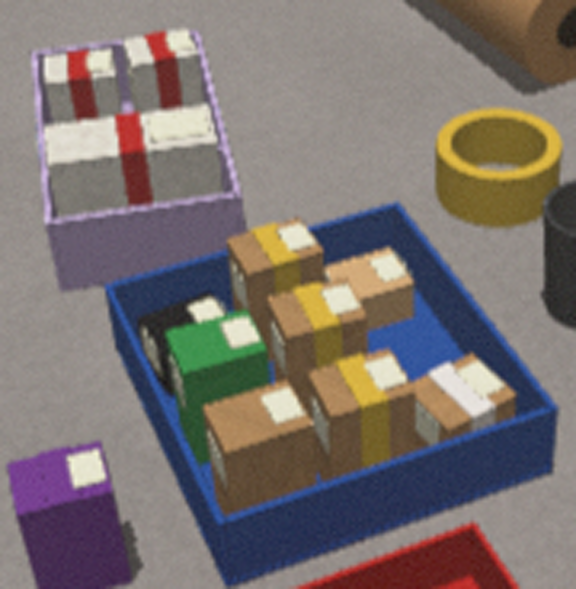

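View pics/B.png

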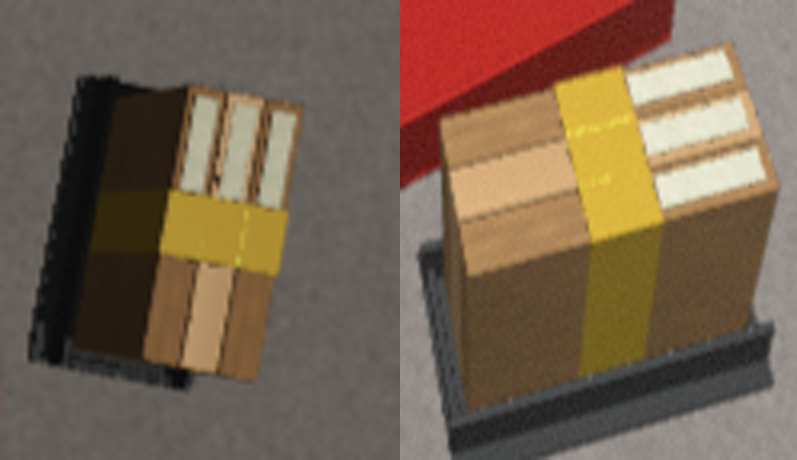

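```bash
cat > m0.py <<'E'
from h import *
import pickle
from scipy.optimize import least_squares
T,S=pickle.load(open("s0.pkl","rb"))
tA=lambda p:[((x+.5)/2.7-.5+80,(y+.5)/2.7-.5+178) for x,y in p]
sA=lambda p:[((x+.5)/3.2-.5+196,(y+.5)/3.2-.5+132) for x,y in p]
tB=lambda p:[((x+.5)/4-.5+475,(y+.5)/4-.5+215) for x,y in p]
sB=lambda p:[((x-400+.5)/3.2-.5+300,(y+.5)/4-.5+365) for x,y in p]
# corner order: (+x,+y),(+x,-y),(-x,-y),(-x,+y); None = not seen
C=np.array([[1,1],[1,-1],[-1,-1],[-1,1]])
def quad(name,t,ti,s,si,L,W,z):
    def f(q,zf=None):
        P=np.array([[q[0]+np.cos(q[2])*i*L/2-np.sin(q[2])*j*W/2,q[1]+np.sin(q[2])*i*L/2+np.cos(q[2])*j*W/2,q[3]] for i,j in C])
        e=[]
        if len(t): e.append(proj(T,P[ti])-t)
        if len(s): e.append(proj(S,P[si])-s)
        return np.concatenate(e).ravel()
    o=least_squares(f,[.5,0,0,z],x_scale=[.1,.1,.3,.1])
    print(name,o.x[:2].round(4),"z",o.x[3].round(4),"yaw",np.degrees(o.x[2]).round(2),"rms",np.sqrt((o.fun**2).mean()).round(2))
a=[0,1,2,3]
quad("bin",tA([(48,101),(381,160),(8,291)]),[0,1,3],sA([(198,32),(240,193),(48,220),(35,52)]),a,.144,.249,.065)
quad("crate",tA([(453,22),(779,18),(784,323),(456,327)]),a,sA([(398,204),(557,408),(222,520),(107,285)]),a,.225,.24,.06)
quad("tray",[(394,227),(472,226),(474,320),(397,321)],a,[(346,299),(385,358),(281,397),(250,351)],a,.188,.152,.05)
quad("pile",tB([(190,85),(302,104),(256,381),(143,360)]),a,sB([(732,43),(778,187),(467,275),(440,120)]),a,.13,.054,.13)
quad("late_a",tA([(84,124),(144,128),(140,205),(76,199)]),a,sA([(193,30),(200,52),(135,68),(124,40)]),a,.055,.042,.09)
quad("late_b",tA([(85,218),(147,224),(130,303),(72,292)]),a,sA([(110,49),(117,77),(48,86),(43,57)]),a,.055,.042,.09)
quad("overdue",tA([(288,160),(360,168),(253,335)]),[0,1,3],sA([(210,103),(217,135),(50,165),(47,127)]),a,.122,.05,.11)
quad("o1",tA([(486,132),(545,130),(548,212),(487,212)]),a,sA([(302,219),(322,246),(245,268),(228,240)]),a,.055,.042,.09)
quad("o2",tA([(586,131),(645,130),(645,210),(586,210)]),a,sA([(343,278),(367,311),(288,332),(270,297)]),a,.055,.042,.09)
quad("o3",tA([(694,130),(751,130),(752,210),(692,208)]),a,sA([(383,350),(412,381),(325,402),(308,365)]),a,.055,.042,.09)
E
python3 m0.py
```

```text
bin [0.495  0.3068] z 0.0627 yaw -9.69 rms 0.84
crate [0.5408 0.0025] z 0.0559 yaw 1.63 rms 0.75
tray [ 0.4819 -0.2486] z 0.0333 yaw 3.18 rms 5.26
pile [ 0.4847 -0.4101] z 0.1263 yaw -10.16 rms 0.33
late_a [0.539  0.3607] z 0.0872 yaw -3.43 rms 0.75
late_b [0.4707 0.3609] z 0.0857 yaw -8.38 rms 0.44
overdue [0.4783 0.2164] z 0.109 yaw -8.83 rms 0.69
o1 [0.537  0.0738] z 0.0904 yaw 1.81 rms 0.73
o2 [0.5401 0.0035] z 0.0895 yaw 0.6 rms 0.75
o3 [ 0.54   -0.0714] z 0.0928 yaw -0.67 rms 1.11
```

```bash
cat > g.py <<'E'
from h import *
def R(yaw,tilt=0):  # tilt: about world-ish long axis (bin x), deg
    return Ro.from_euler("z",yaw,degrees=True)*Ro.from_euler("x",tilt,degrees=True)*Ro.from_matrix(np.diag([-1,1,-1.]))
def go(*wps,step=.05,ang=9,q=1):
    """wps: (x,y,z,yaw[,tilt[,nrows]]) -> prints rows in tool cm/deg"""
    s=sensors.get_state(); p=np.array(s["tool_pos"]); o=Ro.from_quat(s["eef_rot"])
    print("at",p.round(4),"yaw/tilt",(o*Ro.from_matrix(np.diag([-1,1,-1.]))).as_euler("ZXY",degrees=True).round(2),"open",round(s["opening"],3),"F",np.round(s["contact_force"],1),"t",s["clock"])
    for w in wps:
        t=np.array(w[:3]); Rt=R(w[3],w[4] if len(w)>4 else 0)
        a=np.degrees((o.inv()*Rt).magnitude())
        n=w[5] if len(w)>5 else max(1,int(np.ceil(max(np.linalg.norm(t-p)/step,a/ang))))
        out=[]
        for k in range(n):
            d=o.inv().apply((t-p)/(n-k))*100; v=(o.inv()*Rt).as_rotvec(degrees=True)/(n-k)
            d=np.round(d,q)+0.; v=np.round(v,1)+0.
            if np.abs(v).max()<.25: v*=0
            out.append([d.tolist(),v.tolist()]); p=p+o.apply(d/100); o=o*Ro.from_rotvec(v,degrees=True)
        print(n,str(out).replace(" ",""))
E
python3 -c "
from g import *
go((.479,.217,.20,-9.3),(.479,.217,.09,-9.3,0,3))"
```

```text
at [0.191  0.5947 0.2572] yaw/tilt [-17.8   -0.06  -0.  ] open 1.003 F [ 0.6 -0.4 -0.8] t 0.2
10 [[[-3.9,-2.7,0.6],[0.0,0.0,-0.8]],[[-3.9,-2.8,0.6],[0.0,0.0,-0.9]],[[-3.8,-2.8,0.6],[0.0,0.0,-0.8]],[[-3.8,-2.9,0.6],[0.0,0.0,-0.9]],[[-3.7,-2.9,0.6],[0.0,0.0,-0.8]],[[-3.7,-3.0,0.6],[0.0,0.0,-0.9]],[[-3.6,-3.1,0.5],[0.0,0.0,-0.8]],[[-3.6,-3.1,0.6],[0.0,0.0,-0.9]],[[-3.5,-3.1,0.5],[0.0,0.0,-0.8]],[[-3.5,-3.2,0.6],[-0.1,0.0,-0.9]]]
3 [[[0.0,0.0,3.7],[0.0,0.0,0.0]],[[0.0,0.0,3.6],[0.0,0.0,0.0]],[[0.0,-0.1,3.7],[0.0,0.0,0.0]]]
```

Emit:
step_arm --claw 1 --grip_force 30 --steps '[[[-3.9,-2.7,0.6],[0,0,-0.8]],[[-3.9,-2.8,0.6],[0,0,-0.9]],[[-3.8,-2.8,0.6],[0,0,-0.8]],[[-3.8,-2.9,0.6],[0,0,-0.9]],[[-3.7,-2.9,0.6],[0,0,-0.8]],[[-3.7,-3.0,0.6],[0,0,-0.9]],[[-3.6,-3.1,0.5],[0,0,-0.8]],[[-3.6,-3.1,0.6],[0,0,-0.9]],[[-3.5,-3.1,0.5],[0,0,-0.8]],[[-3.5,-3.2,0.6],[0,0,-0.9]],[[0,0,0],[0,0,0]]]'

```text
clock: 1.58
tool_pos: [0.481, 0.2132, 0.199]
eef_rot: [0.085, 0.996, -0.002, 0.0]
contact_force: [0.7, 0.7, 0.2]
opening: 1.002
finger_force: 0.0
```

```bash
python3 -c "
from g import *
go((.479,.217,.09,-9.3))
s=vision.snapshot('side'); save(s,'s1',(170,60,330,240),3.3)"
```

```text
at [0.481  0.2132 0.199 ] yaw/tilt [-9.78 -0.17 -0.04] open 1.002 F [0.7 0.7 0.2] t 1.575
3 [[[0.1,0.1,3.6],[-0.0,0.0,-0.0]],[[0.1,0.1,3.6],[-0.0,0.0,-0.0]],[[0.1,0.2,3.7],[-0.2,0.0,-0.5]]]
```

View pics/s1.png

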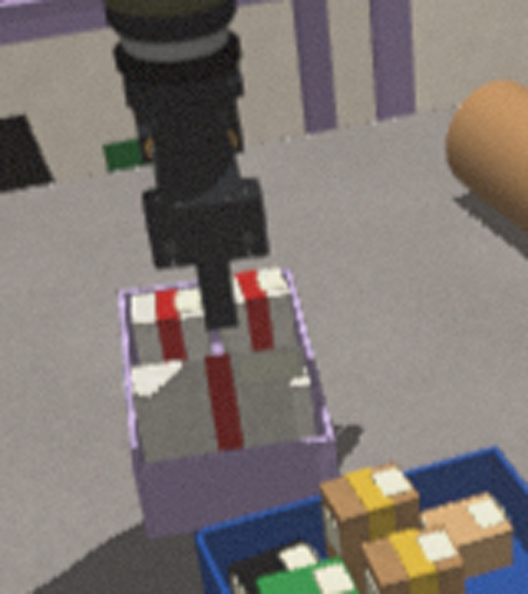

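Emit:
step_arm --steps '[[[0.1,0.1,3.6],[0,0,0]],[[0.1,0.1,3.6],[0,0,0]],[[0,0.1,2.7],[0,0,0]],[[0,0,1],[0,0,0]],[[0,0,0],[0,0,0]]]'

```text
clock: 2.25
tool_pos: [0.4766, 0.2221, 0.0907]
eef_rot: [0.08, 0.997, 0.0, -0.0]
contact_force: [-0.1, -0.0, 0.8]
opening: 1.0
finger_force: 0.0
```

Emit:
step_arm --claw -1 --steps '[[[0,0,0],[0,0,0]],[[0,0,0],[0,0,0]],[[0,0,0],[0,0,0]],[[0,0,0],[0,0,0]],[[0,0,0],[0,0,0]],[[0,0,0],[0,0,0]]]'

```text
clock: 3.0
tool_pos: [0.4772, 0.2205, 0.0909]
eef_rot: [0.081, 0.997, -0.001, -0.0]
contact_force: [-0.8, -3.2, 5.3]
opening: 0.568
finger_force: 29.8
```

```bash
python3 -c "
from g import *
p=sensors.get_state()['tool_pos'];x,y,z=p
tr=np.array([.480,-.2505]); off=R(1.7).apply([0,-.038,0])[:2]
print(tr+off)
go((x,y,z+.16,-9.7,0,5),(.483,-.288,z+.16,1.7),(.483,-.288,z+.006,1.7,0,4))"
```

```text
[ 0.48112732 -0.28848327]
at [0.4772 0.2205 0.0909] yaw/tilt [-9.33 -0.06 -0.  ] open 0.568 F [-0.8 -3.2  5.3] t 3.0
5 [[[0.0,0.0,-3.2],[0.0,0.0,0.0]],[[0.0,0.0,-3.2],[0.0,0.0,0.0]],[[0.0,0.0,-3.2],[0.0,0.0,0.0]],[[0.0,0.0,-3.2],[0.0,0.0,0.0]],[[0.0,0.0,-3.2],[-0.1,0.0,0.4]]]
11 [[[-0.8,-4.5,0.0],[0.0,0.0,-1.0]],[[-0.8,-4.6,0.0],[0.0,0.0,-1.0]],[[-0.7,-4.6,0.0],[0.0,0.0,-1.0]],[[-0.6,-4.6,0.0],[0.0,0.0,-1.1]],[[-0.5,-4.6,0.0],[0.0,0.0,-1.0]],[[-0.4,-4.6,0.0],[0.0,0.0,-1.1]],[[-0.3,-4.6,0.0],[0.0,0.0,-1.0]],[[-0.3,-4.6,0.0],[0.0,0.0,-1.1]],[[-0.2,-4.6,0.0],[0.0,0.0,-1.0]],[[-0.1,-4.6,0.0],[0.0,0.0,-1.1]],[[0.1,-4.7,0.0],[0.0,0.0,-1.0]]]
4 [[[0.0,0.0,3.8],[0.0,0.0,0.0]],[[0.0,0.0,3.9],[0.0,0.0,0.0]],[[0.0,0.0,3.8],[0.0,0.0,0.0]],[[0.0,0.0,3.9],[0.0,0.0,0.0]]]
```

Emit:
step_arm --steps '[[[0,0,-1.5],[0,0,0]],[[0,0,-3],[0,0,0]],[[0,0,-4],[0,0,0]],[[0,0,-4],[0,0,0]],[[0,0,-3.5],[0,0,0]],[[0,0,0],[0,0,0]]]'

```text
clock: 3.75
tool_pos: [0.4785, 0.2228, 0.2536]
eef_rot: [0.081, 0.997, 0.002, 0.003]
contact_force: [-0.1, -0.4, -3.0]
opening: 0.568
finger_force: 29.7
```

Emit:
step_arm --steps '[[[-0.8,-4.5,0],[0,0,-1]],[[-0.8,-4.6,0],[0,0,-1]],[[-0.7,-4.6,0],[0,0,-1]],[[-0.6,-4.6,0],[0,0,-1.1]],[[-0.5,-4.6,0],[0,0,-1]],[[-0.4,-4.6,0],[0,0,-1.1]],[[-0.3,-4.6,0],[0,0,-1]],[[-0.3,-4.6,0],[0,0,-1.1]],[[-0.2,-4.6,0],[0,0,-1]],[[-0.1,-4.6,0],[0,0,-1.1]],[[0.1,-4.7,0],[0,0,-1]],[[0,0,0],[0,0,0]]]'

```text
clock: 5.25
tool_pos: [0.4845, -0.2924, 0.2488]
eef_rot: [-0.014, 1.0, -0.001, -0.001]
contact_force: [0.1, 1.0, -2.4]
opening: 0.568
finger_force: 29.7
```

Emit:
step_arm --steps '[[[0,0,3],[0,0,0]],[[0,0,4],[0,0,0]],[[0,0,3],[0,0,0]],[[0,0,2],[0,0,0]],[[0,0,1.5],[0,0,0]],[[0,0,0],[0,0,0]],[[0,0,0],[0,0,0]]]'

```text
clock: 6.12
tool_pos: [0.4869, -0.2875, 0.1162]
eef_rot: [-0.018, 1.0, -0.0, 0.001]
contact_force: [-0.1, -0.7, -1.9]
opening: 0.567
finger_force: 29.7
```

```bash
python3 -c "
from g import *
go((.483,-.288,.098,1.7))
s=vision.snapshot('top'); save(s,'t2',(370,190,500,340),4); save(s,'t2b',(80,178,376,306),2.7)"
```

```text
at [ 0.4869 -0.2875  0.1162] yaw/tilt [ 2.11 -0.01 -0.06] open 0.567 F [-0.1 -0.7 -1.9] t 6.125
1 [[[0.4,0.0,1.8],[0.0,0.1,0.4]]]
```

View pics/t2.png

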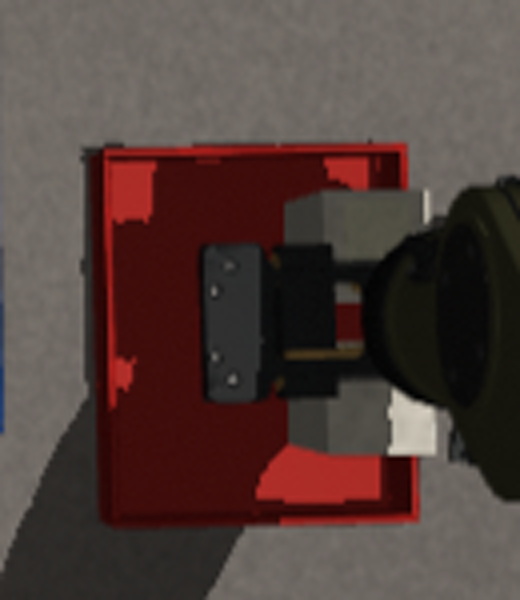

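Emit:
step_arm --steps '[[[0.2,0,1.2],[0,0,0]],[[0,0,0.8],[0,0,0]],[[0,0,0.4],[0,0,0]],[[0,0,0.2],[0,0,0]],[[0,0,0],[0,0,0]],[[0,0,0],[0,0,0]]]'

```text
clock: 6.92
tool_pos: [0.4842, -0.2877, 0.0899]
eef_rot: [-0.018, 1.0, 0.0, -0.0]
contact_force: [-2.2, 1.0, 0.7]
opening: 0.564
finger_force: 30.1
```

Emit:
step_arm --claw 0.6 --steps '[[[0,0,0],[0,0,0]],[[0,0,0],[0,0,0]],[[0,0,0],[0,0,0]],[[0,0,-2],[0,0,0]],[[0,0,-3],[0,0,0]],[[0,0,-4],[0,0,0]],[[0,0,-4],[0,0,0]],[[0,0,0],[0,0,0]],[[0,0,0],[0,0,0]]]'

```text
clock: 8.05
tool_pos: [0.484, -0.2878, 0.2192]
eef_rot: [-0.018, 1.0, 0.0, -0.0]
contact_force: [0.4, 0.2, -0.0]
opening: 0.803
finger_force: 0.0
```

```bash
python3 -c "
from g import *
go((.538,.361,.23,-3.5),(.538,.361,.076,-3.5,0,4))
go((.4705,.361,.23,-8.4),(.4705,.361,.076,-8.4,0,4))
"
```

```text
at [ 0.484  -0.2878  0.2192] yaw/tilt [2.09 0.01 0.04] open 0.803 F [ 0.4  0.2 -0. ] t 8.05
14 [[[-0.6,4.6,-0.1],[0.0,0.0,0.4]],[[-0.5,4.6,-0.1],[0.0,0.0,0.4]],[[-0.5,4.6,-0.1],[0.0,0.0,0.4]],[[-0.5,4.6,-0.1],[0.0,0.0,0.4]],[[-0.4,4.6,-0.1],[0.0,0.0,0.4]],[[-0.4,4.6,-0.1],[0.0,0.0,0.4]],[[-0.4,4.7,-0.1],[0.0,0.0,0.4]],[[-0.3,4.7,-0.1],[0.0,0.0,0.4]],[[-0.3,4.6,0.0],[0.0,0.0,0.4]],[[-0.2,4.7,-0.1],[0.0,0.0,0.4]],[[-0.2,4.6,0.0],[0.0,0.0,0.4]],[[-0.2,4.7,-0.1],[0.0,0.0,0.4]],[[-0.2,4.6,0.0],[0.0,0.0,0.4]],[[-0.1,4.7,-0.1],[0.0,0.0,0.4]]]
4 [[[0.0,0.0,3.9],[0.0,0.0,0.0]],[[0.0,0.0,3.8],[0.0,0.0,0.0]],[[0.0,0.0,3.9],[0.0,0.0,0.0]],[[0.0,0.0,3.8],[0.0,0.0,0.0]]]
at [ 0.484  -0.2878  0.2192] yaw/tilt [2.09 0.01 0.04] open 0.803 F [ 0.4  0.2 -0. ] t 8.05
13 [[[-0.1,5.0,-0.1],[0.0,0.0,0.8]],[[0.0,5.0,-0.1],[0.0,0.0,0.8]],[[0.1,5.0,-0.1],[0.0,0.0,0.8]],[[0.1,5.0,-0.1],[0.0,0.0,0.8]],[[0.2,5.0,-0.1],[0.0,0.0,0.8]],[[0.3,5.0,-0.1],[0.0,0.0,0.8]],[[0.3,5.0,-0.1],[0.0,0.0,0.8]],[[0.4,5.0,-0.1],[0.0,0.0,0.8]],[[0.5,4.9,-0.1],[0.0,0.0,0.8]],[[0.5,5.0,0.0],[0.0,0.0,0.8]],[[0.6,4.9,-0.1],[0.0,0.0,0.8]],[[0.7,4.9,0.0],[0.0,0.0,0.8]],[[0.8,5.0,-0.1],[0.0,0.0,0.9]]]
4 [[[0.0,0.0,3.9],[0.0,0.0,0.0]],[[0.0,0.0,3.8],[0.0,0.0,0.0]],[[0.0,0.0,3.9],[0.0,0.0,0.0]],[[0.0,-0.1,3.8],[0.0,0.0,0.0]]]
```

Emit:
step_arm --claw 0.6 --steps '[[[0,5.4,-0.1],[0,0,0.9]],[[0,5.4,-0.1],[0,0,0.9]],[[0.1,5.4,-0.1],[0,0,0.9]],[[0.1,5.4,-0.1],[0,0,0.9]],[[0.2,5.4,-0.1],[0,0,0.9]],[[0.3,5.4,-0.1],[0,0,0.9]],[[0.4,5.4,-0.1],[0,0,0.9]],[[0.4,5.4,-0.1],[0,0,0.9]],[[0.5,5.4,-0.1],[0,0,0.9]],[[0.6,5.4,0],[0,0,0.8]],[[0.7,5.4,0],[0,0,0.8]],[[0.8,5.4,0],[0,0,0.8]]]'

```text
clock: 9.55
tool_pos: [0.4748, 0.3632, 0.227]
eef_rot: [0.073, 0.997, -0.001, -0.001]
contact_force: [1.9, -0.1, -0.3]
opening: 0.801
finger_force: 0.0
```

Emit:
step_arm --steps '[[[0,0,0],[0,0,0]],[[0,0,0],[0,0,0]]]'

```text
clock: 9.8
tool_pos: [0.4751, 0.3608, 0.2272]
eef_rot: [0.073, 0.997, -0.002, -0.001]
contact_force: [0.2, -0.7, 0.5]
opening: 0.798
finger_force: 0.0
```

```bash
cat > k.py <<'E'
from g import *
import pickle
def blobs(s,kind):
    h,sa,v=[c.astype(int) for c in cv2.split(cv2.cvtColor(s["img"],cv2.COLOR_RGB2HSV))]
    m=(((h<8)|(h>172))&(sa>130)&(v>60)) if kind=="r" else ((h>18)&(h<30)&(sa>130)&(v>110))
    n,l,st,c=cv2.connectedComponentsWithStats(m.astype(np.uint8))
    return [(*c[i].round(1).tolist(),int(st[i,4])) for i in range(1,n) if st[i,4]>25]
def look():
    old=pickle.load(open("s0.pkl","rb")); new=vision.snapshot("top"),vision.snapshot("side")
    for k in "ry":
        for nm,o,s in zip(("top","side"),old,new): print(k,nm,"OLD",blobs(o,k),"\n      NEW",blobs(s,k))
    return new
E
python3 -c "
from k import *
go((.4705,.361,.076,-8.4,0,5))
look()"
```

```text
at [0.4751 0.3608 0.2272] yaw/tilt [-8.4  -0.2   0.08] open 0.798 F [ 0.2 -0.7  0.5] t 9.8
5 [[[0.1,0.0,3.0],[0.0,0.0,0.0]],[[0.1,0.0,3.0],[0.0,0.0,0.0]],[[0.1,0.0,3.0],[-0.0,0.0,0.0]],[[0.1,0.0,3.1],[-0.0,0.0,0.0]],[[0.0,0.0,3.0],[-0.0,-0.0,0.0]]]
r top OLD [(606.6, 10.9, 1208), (431.5, 272.4, 6411), (120.2, 238.5, 192), (193.1, 271.6, 257), (119.9, 274.4, 189)] 
      NEW [(606.2, 11.0, 1236), (422.9, 273.4, 4550), (128.9, 237.6, 45), (462.4, 271.5, 239)]
r side OLD [(247.1, 152.9, 130), (220.7, 157.6, 119), (237.2, 180.8, 186), (315.3, 353.5, 9960)] 
      NEW [(248.2, 159.7, 189), (222.1, 165.3, 188), (308.9, 352.9, 6203)]
y top OLD [(222.1, 131.2, 797), (406.6, 150.0, 69), (307.4, 240.6, 202), (270.3, 241.8, 206), (347.2, 241.1, 197), (530.5, 272.7, 505)] 
      NEW [(222.1, 131.2, 803), (406.6, 150.0, 69), (307.4, 240.6, 202), (270.3, 241.8, 206), (347.0, 241.1, 200), (530.4, 272.7, 505)]
y side OLD [(350.7, 183.2, 1013), (299.2, 239.5, 647), (421.9, 284.6, 57), (365.9, 417.9, 1611)] 
      NEW [(71.4, 60.0, 292), (350.8, 183.2, 1013), (299.0, 239.1, 650), (421.8, 284.5, 58), (365.9, 418.0, 1607)]
```

Emit:
step_arm --steps '[[[0.1,0,3.5],[0,0,0]],[[0.1,0,4],[0,0,0]],[[0.1,0,4],[0,0,0]],[[0.1,0,2.5],[0,0,0]],[[0,0,1.1],[0,0,0]],[[0,0,0],[0,0,0]],[[0,0,0],[0,0,0]]]'

```text
clock: 10.78
tool_pos: [0.4724, 0.3629, 0.0788]
eef_rot: [0.074, 0.997, 0.001, 0.001]
contact_force: [-0.3, 0.3, 0.3]
opening: 0.797
finger_force: 0.0
```

Emit:
step_arm --claw -1 --grip_force 15 --steps '[[[0,0,0],[0,0,0]],[[0,0,0],[0,0,0]],[[0,0,0],[0,0,0]],[[0,0,0],[0,0,0]],[[0,0,-2],[0,0,0]],[[0,0,-4],[0,0,0]],[[0,0,-5],[0,0,0]],[[0,0,-4],[0,0,0]],[[0,0,0],[0,0,0]]]'

```text
clock: 11.9
tool_pos: [0.4729, 0.3643, 0.2308]
eef_rot: [0.073, 0.997, 0.003, 0.002]
contact_force: [-0.1, -0.3, -1.9]
opening: 0.49
finger_force: 14.4
```

```bash
python3 -c "
from g import *
off=R(1.7).apply([[-.042,.036,0],[.042,.036,0]])[:,:2]; print(np.array([.48,-.25])+off)
go((.438,-.213,.226,1.7,0,11),(.438,-.213,.077,1.7,0,5))"
```

```text
[[ 0.52091353 -0.21276986]
 [ 0.4369505  -0.21526183]]
at [0.4729 0.3643 0.2308] yaw/tilt [-8.41  0.31 -0.24] open 0.49 F [-0.1 -0.3 -1.9] t 11.9
11 [[[-0.5,-5.2,0.0],[0.0,0.0,-0.9]],[[-0.4,-5.2,0.0],[0.0,0.0,-0.9]],[[-0.3,-5.3,0.0],[0.0,0.0,-0.9]],[[-0.2,-5.3,0.0],[0.0,0.0,-0.9]],[[-0.1,-5.3,0.0],[0.0,0.0,-0.9]],[[0.0,-5.2,0.0],[0.0,0.0,-0.9]],[[0.0,-5.3,0.0],[0.1,0.1,-0.9]],[[0.1,-5.2,0.1],[0.0,0.0,-1.0]],[[0.2,-5.3,0.0],[0.1,0.1,-0.9]],[[0.3,-5.2,0.1],[0.0,0.0,-1.0]],[[0.5,-5.3,0.0],[0.1,0.1,-0.9]]]
5 [[[0.0,0.0,3.0],[0.0,0.0,0.0]],[[0.0,0.0,3.0],[0.0,0.0,0.0]],[[0.0,0.0,3.0],[0.0,0.0,0.0]],[[0.0,0.0,3.0],[0.0,0.0,0.0]],[[0.0,0.1,2.9],[0.0,0.0,0.0]]]
```

Emit:
step_arm --steps '[[[-0.5,-5.2,0],[0,0,-0.9]],[[-0.4,-5.2,0],[0,0,-0.9]],[[-0.3,-5.2,0],[0,0,-0.9]],[[-0.2,-5.2,0],[0,0,-0.9]],[[-0.1,-5.2,0],[0,0,-0.9]],[[0,-5.2,0],[0,0,-0.9]],[[0,-5.2,0],[0,0,-0.9]],[[0.1,-5.2,0],[0,0,-1]],[[0.2,-5.2,0],[0,0,-0.9]],[[0.3,-5.2,0],[0,0,-1]],[[0.5,-5.1,0],[0,0,-0.9]],[[0,0,0],[0,0,0]]]'

```text
clock: 13.4
tool_pos: [0.4347, -0.2127, 0.226]
eef_rot: [-0.01, 1.0, -0.0, -0.002]
contact_force: [-0.0, -0.6, -0.5]
opening: 0.486
finger_force: 14.4
```

Emit:
step_arm --steps '[[[0,0,3.5],[0,0,0]],[[0,0,4],[0,0,0]],[[0,0,3.5],[0,0,0]],[[0,0,1.5],[0,0,0]],[[0,0,0],[0,0,0]],[[0,0,0],[0,0,0]]]'

```text
clock: 14.15
tool_pos: [0.4372, -0.2073, 0.1029]
eef_rot: [-0.015, 1.0, 0.0, 0.0]
contact_force: [0.9, 0.4, -1.3]
opening: 0.487
finger_force: 14.4
```

```bash
python3 -c "
from g import *
go((.438,-.207,.077,1.7,0,3))"
```

```text
at [ 0.4372 -0.2073  0.1029] yaw/tilt [ 1.75  0.04 -0.01] open 0.487 F [ 0.9  0.4 -1.3] t 14.15
3 [[[0.0,0.0,0.9],[0.0,0.0,0.0]],[[0.0,0.0,0.8],[0.0,0.0,0.0]],[[-0.1,0.0,0.9],[0.0,0.0,0.0]]]
```

Emit:
step_arm --steps '[[[0,0,1.3],[0,0,0]],[[0,0,0.8],[0,0,0]],[[0,0,0.4],[0,0,0]],[[0,0,0],[0,0,0]],[[0,0,0],[0,0,0]]]'

```text
clock: 14.78
tool_pos: [0.437, -0.208, 0.0778]
eef_rot: [-0.015, 1.0, 0.0, 0.0]
contact_force: [-0.4, -0.8, 0.2]
opening: 0.488
finger_force: 14.4
```

Emit:
step_arm --claw 0.25 --steps '[[[0,0,0],[0,0,0]],[[0,0,0],[0,0,0]],[[0,0,0],[0,0,0]],[[0,0,-2],[0,0,0]],[[0,0,-4],[0,0,0]],[[0,0,-5],[0,0,0]],[[0,0,-4],[0,0,0]],[[0,0,0],[0,0,0]],[[0,0,0],[0,0,0]]]'

```text
clock: 15.9
tool_pos: [0.4363, -0.2082, 0.2271]
eef_rot: [-0.015, 1.0, 0.0, -0.001]
contact_force: [-0.3, -0.4, -0.3]
opening: 0.629
finger_force: 0.0
```

```bash
python3 -c "
from k import *
go((.539,.362,.23,-3.5,0,12))
look()"
```

```text
at [ 0.4363 -0.2082  0.2271] yaw/tilt [1.68 0.01 0.06] open 0.629 F [-0.3 -0.4 -0.3] t 15.9
12 [[[-1.0,4.7,0.0],[0.0,0.0,0.4]],[[-1.0,4.7,0.0],[0.0,0.0,0.4]],[[-0.9,4.7,0.0],[0.0,0.0,0.4]],[[-0.9,4.8,0.0],[0.0,0.0,0.4]],[[-0.9,4.8,0.0],[0.0,0.0,0.4]],[[-0.8,4.8,0.0],[0.0,0.0,0.5]],[[-0.8,4.8,0.0],[0.0,0.0,0.4]],[[-0.7,4.7,-0.1],[0.0,0.0,0.5]],[[-0.7,4.8,0.0],[0.0,0.0,0.4]],[[-0.7,4.8,-0.1],[0.0,0.0,0.5]],[[-0.6,4.7,0.0],[0.0,0.0,0.4]],[[-0.7,4.8,-0.1],[0.0,-0.1,0.5]]]
r top OLD [(606.6, 10.9, 1208), (431.5, 272.4, 6411), (120.2, 238.5, 192), (193.1, 271.6, 257), (119.9, 274.4, 189)] 
      NEW [(605.9, 11.1, 1253), (422.8, 249.5, 2617), (120.4, 238.5, 193), (464.2, 271.3, 204), (420.7, 296.8, 45), (424.3, 320.0, 39)]
r side OLD [(247.1, 152.9, 130), (220.7, 157.6, 119), (237.2, 180.8, 186), (315.3, 353.5, 9960)] 
      NEW [(313.2, 355.4, 5320)]
y top OLD [(222.1, 131.2, 797), (406.6, 150.0, 69), (307.4, 240.6, 202), (270.3, 241.8, 206), (347.2, 241.1, 197), (530.5, 272.7, 505)] 
      NEW [(222.2, 131.3, 810), (406.6, 150.0, 69), (307.5, 240.7, 201), (270.4, 241.8, 207), (347.0, 241.1, 200), (531.8, 272.3, 455)]
y side OLD [(350.7, 183.2, 1013), (299.2, 239.5, 647), (421.9, 284.6, 57), (365.9, 417.9, 1611)] 
      NEW [(70.7, 53.1, 778), (350.7, 183.4, 1123), (421.9, 284.6, 57), (365.9, 418.8, 1663)]
```

Emit:
step_arm --claw 0.6 --steps '[[[-1,4.7,0],[0,0,0.4]],[[-1,4.7,0],[0,0,0.4]],[[-0.9,4.7,0],[0,0,0.4]],[[-0.9,4.8,0],[0,0,0.4]],[[-0.9,4.8,0],[0,0,0.4]],[[-0.8,4.8,0],[0,0,0.5]],[[-0.8,4.8,0],[0,0,0.4]],[[-0.7,4.7,0],[0,0,0.5]],[[-0.7,4.8,0],[0,0,0.4]],[[-0.7,4.8,0],[0,0,0.5]],[[-0.6,4.7,0],[0,0,0.4]],[[-0.7,4.8,0],[0,0,0.5]]]'

```text
clock: 17.5
tool_pos: [0.5394, 0.3631, 0.2258]
eef_rot: [0.03, 1.0, -0.001, -0.001]
contact_force: [0.1, -0.6, 1.0]
opening: 0.796
finger_force: 0.0
```

Emit:
step_arm --steps '[[[0,0,3],[0,0,0]],[[0,0,3.5],[0,0,0]],[[0,0,0],[0,0,0]],[[0,0,0],[0,0,0]]]'

```text
clock: 18.0
tool_pos: [0.5401, 0.3623, 0.1629]
eef_rot: [0.031, 1.0, 0.0, 0.0]
contact_force: [0.2, 1.1, -0.3]
opening: 0.8
finger_force: 0.0
```

```bash
python3 -c "
from k import *
go((.539,.362,.078,-3.5,0,4))"
```

```text
at [0.5401 0.3623 0.1629] yaw/tilt [-3.5   0.01 -0.  ] open 0.8 F [ 0.2  1.1 -0.3] t 18.0
4 [[[0.0,0.0,2.1],[0.0,0.0,0.0]],[[0.0,0.0,2.1],[0.0,0.0,0.0]],[[0.1,0.0,2.1],[0.0,0.0,0.0]],[[0.0,0.0,2.2],[0.0,0.0,0.0]]]
```

Emit:
step_arm --steps '[[[0,0,3],[0,0,0]],[[0,0,3],[0,0,0]],[[0,0,1.7],[0,0,0]],[[0,0,0.8],[0,0,0]],[[0,0,0],[0,0,0]],[[0,0,0],[0,0,0]]]'

```text
clock: 18.75
tool_pos: [0.5406, 0.3625, 0.0788]
eef_rot: [0.031, 1.0, 0.001, 0.001]
contact_force: [-0.5, -0.1, 1.2]
opening: 0.801
finger_force: 0.0
```

Emit:
step_arm --claw -1 --grip_force 15 --steps '[[[0,0,0],[0,0,0]],[[0,0,0],[0,0,0]],[[0,0,0],[0,0,0]],[[0,0,0],[0,0,0]],[[0,0,-2],[0,0,0]],[[0,0,-4],[0,0,0]],[[0,0,-5],[0,0,0]],[[0,0,-4],[0,0,0]],[[0,0,0],[0,0,0]],[[0,0,0],[0,0,0]]]'

```text
clock: 20.0
tool_pos: [0.5395, 0.3616, 0.2276]
eef_rot: [0.031, 1.0, -0.0, -0.0]
contact_force: [0.1, -1.1, -1.0]
opening: 0.477
finger_force: 14.9
```

```bash
python3 -c "
from g import *
go((.524,-.206,.228,1.7,0,12))"
```

```text
at [0.5395 0.3616 0.2276] yaw/tilt [-3.5  -0.04  0.03] open 0.477 F [ 0.1 -1.1 -1. ] t 20.0
12 [[[-0.2,-4.7,0.0],[0.0,0.0,-0.4]],[[-0.1,-4.7,0.0],[0.0,0.0,-0.4]],[[-0.1,-4.7,0.0],[0.0,0.0,-0.4]],[[-0.1,-4.7,0.0],[0.0,0.0,-0.4]],[[0.0,-4.7,0.0],[0.0,0.0,-0.4]],[[0.0,-4.8,0.0],[0.0,0.0,-0.5]],[[0.1,-4.7,0.0],[0.0,0.0,-0.4]],[[0.1,-4.8,0.0],[0.0,0.0,-0.5]],[[0.1,-4.7,0.0],[0.0,0.0,-0.4]],[[0.2,-4.8,0.0],[0.0,0.0,-0.5]],[[0.2,-4.7,0.0],[0.0,0.0,-0.4]],[[0.2,-4.8,0.0],[0.0,0.0,-0.5]]]
```

Emit:
step_arm --steps '[[[-0.2,-4.7,0],[0,0,-0.4]],[[-0.1,-4.7,0],[0,0,-0.4]],[[-0.1,-4.7,0],[0,0,-0.4]],[[-0.1,-4.7,0],[0,0,-0.4]],[[0,-4.7,0],[0,0,-0.4]],[[0,-4.8,0],[0,0,-0.5]],[[0.1,-4.7,0],[0,0,-0.4]],[[0.1,-4.8,0],[0,0,-0.5]],[[0.1,-4.7,0],[0,0,-0.4]],[[0.2,-4.8,0],[0,0,-0.5]],[[0.2,-4.7,0],[0,0,-0.4]],[[0.2,-4.8,0],[0,0,-0.5]]]'

```text
clock: 21.5
tool_pos: [0.5229, -0.2071, 0.2262]
eef_rot: [-0.015, 1.0, 0.001, -0.002]
contact_force: [0.3, -0.3, -0.8]
opening: 0.473
finger_force: 14.9
```

Emit:
step_arm --steps '[[[0,0,0],[0,0,0]],[[0,0,3.5],[0,0,0]],[[0,0,4],[0,0,0]],[[0,0,3.5],[0,0,0]],[[0,0,1.5],[0,0,0]],[[0,0,0],[0,0,0]],[[0,0,0],[0,0,0]]]'

```text
clock: 22.38
tool_pos: [0.5249, -0.2058, 0.1037]
eef_rot: [-0.015, 1.0, -0.0, 0.001]
contact_force: [-0.6, 0.5, -0.9]
opening: 0.478
finger_force: 14.9
```

```bash
python3 -c "
from g import *
go((.524,-.206,.078,1.7,0,3))"
```

```text
at [ 0.5249 -0.2058  0.1037] yaw/tilt [ 1.71 -0.01 -0.1 ] open 0.478 F [-0.6  0.5 -0.9] t 22.375
3 [[[0.0,0.0,0.9],[0.0,0.0,0.0]],[[0.0,0.0,0.8],[0.0,0.0,0.0]],[[0.1,0.0,0.9],[0.0,0.0,0.0]]]
```

Emit:
step_arm --steps '[[[0,0,1.3],[0,0,0]],[[0,0,0.8],[0,0,0]],[[0,0,0.5],[0,0,0]],[[0,0,0],[0,0,0]],[[0,0,0],[0,0,0]]]'

```text
clock: 23.0
tool_pos: [0.5241, -0.2058, 0.0766]
eef_rot: [-0.015, 1.0, 0.0, 0.0]
contact_force: [-0.5, 0.2, -0.9]
opening: 0.477
finger_force: 15.0
```

Emit:
step_arm --claw 0.25 --steps '[[[0,0,0],[0,0,0]],[[0,0,0],[0,0,0]],[[0,0,0],[0,0,0]],[[0,0,-2],[0,0,0]],[[0,0,-4],[0,0,0]],[[0,0,-5],[0,0,0]],[[0,0,-5],[0,0,0]],[[0,3,-3],[0,0,5]],[[0,5,0],[0,0,7]],[[0,5,0],[0,0,0]],[[0,0,0],[0,0,0]],[[0,0,0],[0,0,0]]]'

```text
clock: 24.5
tool_pos: [0.5348, -0.0775, 0.2666]
eef_rot: [0.09, 0.996, -0.0, -0.0]
contact_force: [-0.3, -0.9, -0.5]
opening: 0.625
finger_force: 0.0
```

```bash
python3 -c "
from k import *
import pickle
go((.4847,-.4101,.24,-10.2,0,6),(.4847,-.4101,.093,-10.2,0,6))
n=look(); pickle.dump(n,open('s1.pkl','wb'))
b=np.vstack([cv2.resize(n[0]['img'][205:335,70:245],None,fx=2.2,fy=2.2,interpolation=2),cv2.resize(n[0]['img'][205:335,385:560],None,fx=2.2,fy=2.2,interpolation=2)])
c=cv2.resize(n[1]['img'][130:480,195:425],(385,572),interpolation=2)
cv2.imwrite('pics/C.png',np.hstack([b,c])[...,::-1])"
```

```text
at [ 0.5348 -0.0775  0.2666] yaw/tilt [-10.31  -0.06   0.02] open 0.625 F [-0.3 -0.9 -0.5] t 24.5
6 [[[-0.2,-5.6,0.4],[0.0,0.0,0.0]],[[-0.2,-5.6,0.5],[0.0,0.0,0.0]],[[-0.2,-5.6,0.4],[0.0,0.0,0.0]],[[-0.1,-5.6,0.5],[0.0,0.0,0.0]],[[-0.2,-5.6,0.4],[0.0,0.0,-0.0]],[[-0.1,-5.6,0.5],[-0.0,0.0,-0.0]]]
6 [[[0.0,0.0,2.4],[0.0,0.0,0.0]],[[0.0,0.0,2.5],[0.0,0.0,0.0]],[[0.0,0.0,2.4],[0.0,0.0,0.0]],[[0.0,0.0,2.5],[0.0,0.0,0.0]],[[0.0,0.0,2.4],[0.0,0.0,-0.0]],[[0.0,0.0,2.5],[-0.0,0.0,-0.0]]]
r top OLD [(606.6, 10.9, 1208), (431.5, 272.4, 6411), (120.2, 238.5, 192), (193.1, 271.6, 257), (119.9, 274.4, 189)] 
      NEW [(605.8, 11.1, 1261), (444.3, 236.7, 708), (462.3, 271.5, 240), (461.2, 310.0, 128), (469.8, 315.5, 70)]
r side OLD [(247.1, 152.9, 130), (220.7, 157.6, 119), (237.2, 180.8, 186), (315.3, 353.5, 9960)] 
      NEW [(329.2, 308.1, 273), (310.5, 366.5, 4174), (304.4, 321.3, 226)]
y top OLD [(222.1, 131.2, 797), (406.6, 150.0, 69), (307.4, 240.6, 202), (270.3, 241.8, 206), (347.2, 241.1, 197), (530.5, 272.7, 505)] 
      NEW [(222.2, 131.3, 812), (406.6, 150.0, 69), (270.4, 241.8, 207), (530.3, 272.7, 504)]
y side OLD [(350.7, 183.2, 1013), (299.2, 239.5, 647), (421.9, 284.6, 57), (365.9, 417.9, 1611)] 
      NEW [(71.5, 59.7, 364), (351.4, 183.7, 1028), (284.9, 215.3, 214), (421.9, 284.6, 56), (365.9, 418.3, 1639)]
```

View pics/C.png

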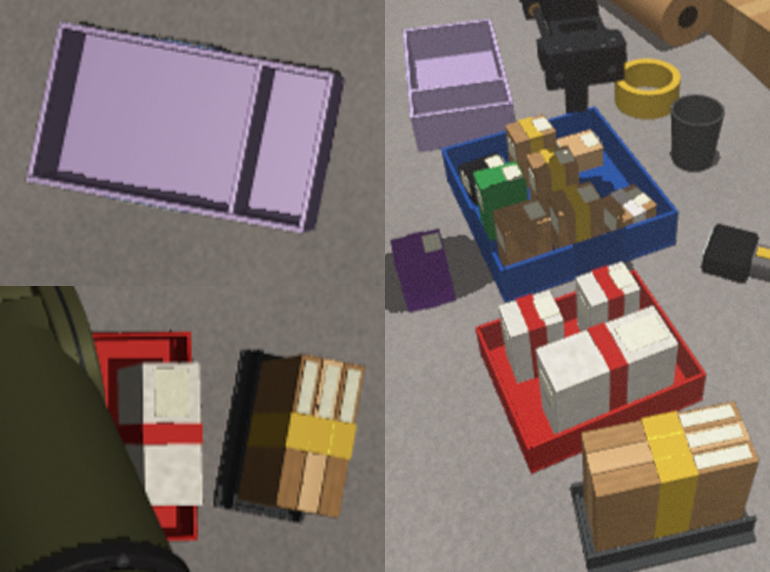

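```bash
python3 -c "
from h import *
import pickle
T,S=pickle.load(open('s1.pkl','rb'))
a=cv2.resize(T['img'][210:310,80:230],None,fx=5,fy=5,interpolation=2)[:500]
b=cv2.resize(S['img'][138:224,200:275],None,fx=4,fy=5.8,interpolation=2)
o=np.zeros((500,800,3),np.uint8)
o[:,:500]=0
A=cv2.resize(T['img'][214:314,150:230],None,fx=5,fy=5,interpolation=2); o[:500,:400]=A
B=cv2.resize(S['img'][140:225,198:278],None,fx=5,fy=5,interpolation=2); o[:425,400:]=B
cv2.imwrite('pics/D.png',o[...,::-1])"
```

```text
(no output)
```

View pics/D.png

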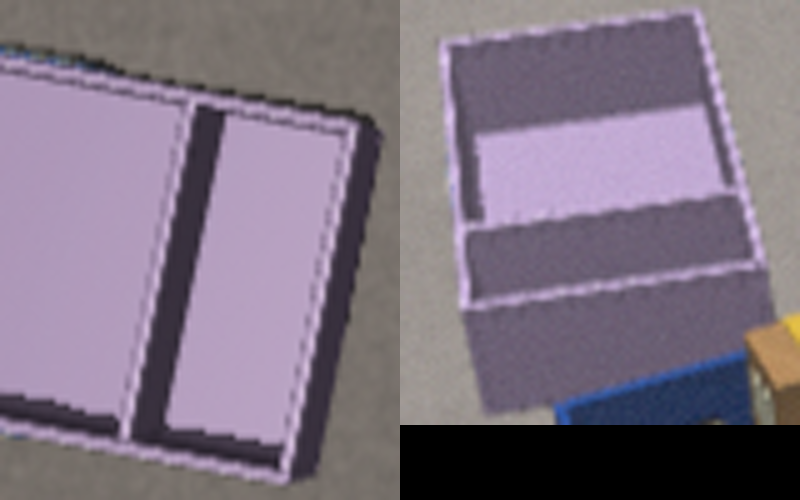

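Emit:
step_arm --claw 1 --grip_force 40 --steps '[[[-0.2,-5.6,0.4],[0,0,0]],[[-0.2,-5.6,0.5],[0,0,0]],[[-0.2,-5.6,0.4],[0,0,0]],[[-0.1,-5.6,0.5],[0,0,0]],[[-0.2,-5.6,0.4],[0,0,0]],[[-0.1,-5.6,0.5],[0,0,0]],[[0,0,2],[0,0,0]],[[0,0,2],[0,0,0]],[[0,0,0],[0,0,0]],[[0,0,0],[0,0,0]]]'

```text
clock: 25.85
tool_pos: [0.4846, -0.41, 0.2002]
eef_rot: [0.09, 0.996, -0.0, 0.0]
contact_force: [0.3, -0.0, -1.2]
opening: 0.999
finger_force: 0.0
```

```bash
cat > m1.py <<'E'
from h import *
import pickle
from scipy.optimize import least_squares
T,S=pickle.load(open("s1.pkl","rb"))
def cv(p,k,ox,oy,sx=0): return [((x-sx+.5)/k-.5+ox,(y+.5)/k-.5+oy) for x,y in p]
D=lambda p:cv(p,5,150,214); E=lambda p:cv(p,5,198,140,400); A=lambda p:cv(p,2.7,80,178)
tl=np.array([[.072,-.1245],[-.072,-.1245],[.072,.1245],[-.072,.1245],[.067,-.0605],[.067,-.1195],[-.067,-.1195],[-.067,-.0605]])
tp=np.array(D([(360,118),(288,484)])+A([(48,101),(8,291)])+D([(198,109),(347,131),(279,468),(133,439)]))
sl=np.array([[.072,.1245],[-.072,.1245],[.072,-.1245],[-.072,-.1245]]); sp=np.array(E([(698,10),(442,42),(768,265),(465,308)]))
def W(q,l): c,s=np.cos(q[2]),np.sin(q[2]); return np.c_[q[0]+c*l[:,0]-s*l[:,1],q[1]+s*l[:,0]+c*l[:,1],np.full(len(l),q[3])]
def run(n,ft,fs,zf=None):
    def f(q):
        q=q if zf is None else [*q,zf]
        return np.concatenate([ft*(proj(T,W(q,tl))-tp),fs*(proj(S,W(q,sl))-sp)]).ravel()
    o=least_squares(f,[.49,.3,-.17]+([.065] if zf is None else []),x_scale=.1); q=list(o.x)+([zf] if zf else [])
    print(n,np.round(q,4),np.degrees(q[2]).round(2),"snug",W(q,np.array([[0,-.09]])).round(4),"rms",np.sqrt((o.fun**2).mean()).round(2))
run("both",1,1); run("both z",1,1,.065); run("top",1,0,.065); run("side",0,1,.065)
E
python3 m1.py; sed -i 's/o=least_squares(f,\[.5,0,0,z\]/o=least_squares(f,[.5,0,0,z]/' m0.py
python3 - <<'E'
exec(open('m0.py').read().split('quad("bin"')[0])
a=[0,1,2,3]
t=tB([(190,85),(302,104),(256,381),(143,360)]); s=sB([(732,43),(778,187),(467,275),(440,120)])
def fz(name,t,s,z):
    C2=C*[.065,.027]
    def f(q):
        P=np.array([[q[0]+np.cos(q[2])*i-np.sin(q[2])*j,q[1]+np.sin(q[2])*i+np.cos(q[2])*j,z] for i,j in C2])
        return np.concatenate(([proj(T,P)-t] if t else [])+([proj(S,P)-s] if s else [])).ravel()
    o=least_squares(f,[.5,-.4,0],x_scale=.1); print(name,o.x[:2].round(4),np.degrees(o.x[2]).round(2),np.sqrt((o.fun**2).mean()).round(2))
fz("pile top",t,None,.13); fz("pile side",None,s,.13); fz("pile both",t,s,.13)
E
```

```text
both [ 0.4942  0.3066 -0.171   0.0619] -9.8 snug [[0.4788 0.218  0.0619]] rms 0.58
both z [ 0.4941  0.3056 -0.1711  0.065 ] -9.8 snug [[0.4787 0.2169 0.065 ]] rms 0.68
top [ 0.4939  0.3058 -0.1714  0.065 ] -9.82 snug [[0.4785 0.2172 0.065 ]] rms 0.55
side [ 0.4944  0.3033 -0.1687  0.065 ] -9.66 snug [[0.4793 0.2146 0.065 ]] rms 0.3
pile top [ 0.4844 -0.4088] -9.7 0.3
pile side [ 0.4838 -0.4116] -10.37 0.47
pile both [ 0.4841 -0.4107] -10.13 0.77
```

Emit:
step_arm --steps '[[[0,0,2.5],[0,0,0]],[[0,0,3],[0,0,0]],[[0,0,2.5],[0,0,0]],[[0,0,1.7],[0,0,0]],[[0,0,1],[0,0,0]],[[0,0,0],[0,0,0]],[[0,0,0],[0,0,0]]]'

```text
clock: 26.72
tool_pos: [0.4854, -0.4095, 0.0935]
eef_rot: [0.09, 0.996, -0.0, 0.001]
contact_force: [-0.8, -0.9, -0.2]
opening: 1.001
finger_force: 0.0
```

Emit:
step_arm --claw -1 --grip_force 40 --steps '[[[0,0,0],[0,0,0]],[[0,0,0],[0,0,0]],[[0,0,0],[0,0,0]],[[0,0,0],[0,0,0]],[[0,0,0],[0,0,0]],[[0,0,0],[0,0,0]]]'

```text
clock: 27.48
tool_pos: [0.4848, -0.4094, 0.0928]
eef_rot: [0.09, 0.996, -0.0, 0.0]
contact_force: [0.2, 0.3, 0.8]
opening: 0.612
finger_force: 39.9
```

```bash
python3 -c "
from g import *
go((.4844,-.41,.26,-9.8,0,6),(.479,.19,.26,-9.8,0,12))"
```

```text
at [ 0.4848 -0.4094  0.0928] yaw/tilt [-1.03e+01 -1.00e-02 -1.00e-02] open 0.612 F [0.2 0.3 0.8] t 27.475
6 [[[0.0,0.0,-2.8],[0.0,0.0,-0.0]],[[0.0,0.0,-2.8],[0.0,0.0,-0.0]],[[0.0,0.0,-2.8],[0.0,0.0,-0.0]],[[0.0,0.0,-2.8],[0.0,0.0,-0.0]],[[0.0,0.0,-2.8],[0.0,0.0,-0.3]],[[0.0,-0.1,-2.7],[0.0,0.0,-0.0]]]
12 [[[0.9,4.9,0.0],[0.0,0.0,0.0]],[[0.9,4.9,0.0],[0.0,0.0,0.0]],[[0.9,4.9,0.0],[0.0,0.0,0.0]],[[0.9,4.9,0.0],[0.0,0.0,0.0]],[[0.9,4.9,0.0],[0.0,0.0,0.0]],[[0.9,4.9,0.0],[0.0,0.0,0.0]],[[0.9,4.9,0.0],[0.0,0.0,0.0]],[[0.9,4.9,0.0],[0.0,0.0,0.0]],[[0.9,5.0,0.0],[0.0,0.0,-0.0]],[[1.0,4.9,0.0],[0.0,0.0,-0.0]],[[0.9,5.0,0.0],[0.0,0.0,-0.0]],[[1.0,4.9,0.0],[0.0,0.0,-0.0]]]
```

Emit:
step_arm --steps '[[[0,0,-1],[0,0,0]],[[0,0,-2.5],[0,0,0]],[[0,0,-3.5],[0,0,0]],[[0,0,-4],[0,0,0]],[[0,0,-3.5],[0,0,0]],[[0,0,-2.5],[0,0,0]],[[0,0,0],[0,0,0]],[[0,0,0],[0,0,0]]]'

```text
clock: 28.48
tool_pos: [0.4837, -0.4086, 0.2612]
eef_rot: [0.09, 0.996, 0.001, -0.001]
contact_force: [-0.6, -0.3, -5.2]
opening: 0.61
finger_force: 39.8
```

Emit:
step_arm --steps '[[[0.6,3,0],[0,0,0]],[[0.9,4.9,0],[0,0,0]],[[0.9,4.9,0],[0,0,0]],[[0.9,4.9,0],[0,0,0]],[[0.9,4.9,0],[0,0,0]],[[0.9,4.9,0],[0,0,0]],[[0.9,4.9,0],[0,0,0]],[[0.9,4.9,0],[0,0,0]],[[0.9,4.9,0],[0,0,0]],[[0.9,4.9,0],[0,0,0]],[[0.9,4.9,0],[0,0,0]],[[0.9,4.9,0],[0,0,0]]]'

```text
clock: 29.98
tool_pos: [0.4823, 0.1705, 0.2614]
eef_rot: [0.09, 0.996, -0.001, -0.001]
contact_force: [0.5, 0.1, -4.9]
opening: 0.608
finger_force: 39.8
```

Emit:
step_arm --steps '[[[0.5,2.5,0],[0,0,0]],[[0,0,0],[0,0,0]],[[0,0,0],[0,0,0]]]'

```text
clock: 30.35
tool_pos: [0.4823, 0.1932, 0.2616]
eef_rot: [0.09, 0.996, -0.001, -0.001]
contact_force: [-0.4, 0.2, -3.3]
opening: 0.606
finger_force: 39.8
```

```bash
python3 -c "
from g import *
import pickle
go((.4786,.217,.25,-9.8,0,2))
n=vision.snapshot('top'),vision.snapshot('side'); pickle.dump(n,open('s2.pkl','wb'))
A=cv2.resize(n[0]['img'][210:340,120:260],(400,371),interpolation=2)
B=cv2.resize(n[1]['img'][70:220,190:290],(400,600),interpolation=2)
o=np.zeros((600,800,3),np.uint8); o[:371,:400]=A; o[:,400:]=B
cv2.imwrite('pics/E.png',o[...,::-1])
x,y,z=sensors.get_state()['tool_pos']
print(proj(n[1],box(x,y,np.radians(-10.3),z-.088,(.13,.054,.125))).round(1).tolist())
"
```

```text
at [0.4823 0.1932 0.2616] yaw/tilt [-10.36  -0.15   0.1 ] open 0.606 F [-0.4  0.2 -3.3] t 30.35
2 [[[0.4,1.1,0.6],[-0.1,-0.1,-0.3]],[[0.4,1.2,0.6],[-0.1,0.0,-0.3]]]
[[207.9, 163.4], [196.2, 108.1], [207.0, 150.5], [195.8, 96.5], [268.4, 155.5], [262.9, 100.7], [265.1, 143.2], [259.5, 89.6]]
```

View pics/E.png

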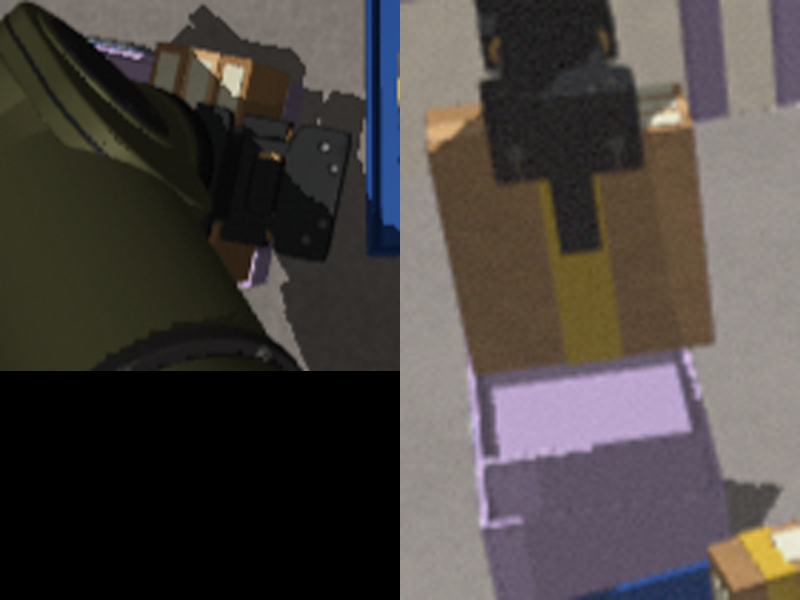

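```bash
python3 -c "
from g import *
import pickle
n=pickle.load(open('s2.pkl','rb'))
x,y,z=.4823,.1932,.2616
p=proj(n[0],box(x,y,np.radians(-10.3),z-.088,(.13,.054,.125)))
print((((p-[120,210]+.5)*2.857-.5)).round(1).tolist())
print('scale px/m',600/ (1.2367-z-.037))
# bin silhouettes: edges in old pic
T=pickle.load(open('s1.pkl','rb'))[0]
q=proj(T,[[.4785,.2172,.065]]); print(q)
"; python3 - <<'E'
import cv2
im=cv2.imread('pics/E.png'); c=im[20:300,130:330]; cv2.imwrite('pics/F.png',cv2.resize(c,None,fx=2.8,fy=2.1,interpolation=2))
E
```

```text
[[248.5, 280.1], [207.0, 293.2], [162.5, 263.1], [109.5, 273.9], [291.5, 73.5], [256.0, 59.0], [206.1, 56.5], [159.2, 39.8]]
scale px/m 639.5906619763352
[[197.55962876 270.68784504]]
```

View pics/F.png

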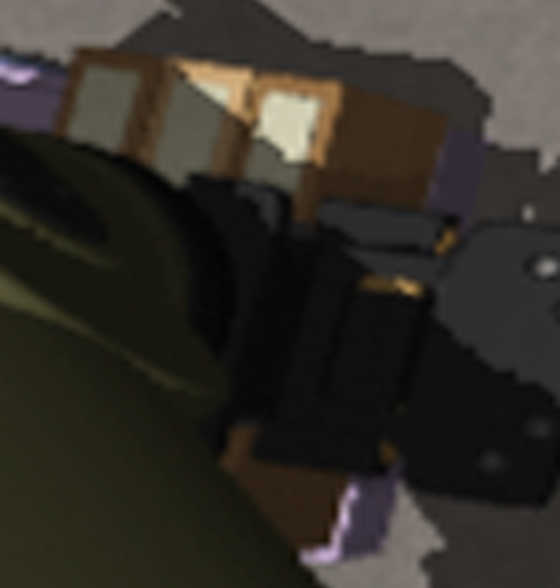

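```bash
cat > ins.py <<'E'
from g import *
cx,cy,YAW=.4797,.2158,-9.9
def wp(th,d,l,n=None,grip=87.8):
    t=np.radians(th); lat=l+27*np.cos(t)-grip*np.sin(t)-29.5; z=65-d+27*np.sin(t)+grip*np.cos(t)
    a=np.radians(YAW); w=(cx-np.sin(a)*lat/1000,cy+np.cos(a)*lat/1000,z/1000,YAW,th)
    return w if n is None else w+(n,)
E
python3 -c "
from ins import *
go(wp(0,-80,2.5,1),wp(10,-30,4.2,4))"
```

```text
at [0.4827 0.1929 0.2621] yaw/tilt [-10.44  -0.11   0.05] open 0.607 F [-0.1 -0.5 -4.6] t 30.45
1 [[[0.7,2.2,2.9],[-0.1,-0.1,-0.5]]]
4 [[[0.0,-0.3,1.2],[-2.5,0.0,0.0]],[[0.0,-0.4,1.1],[-2.5,0.0,0.0]],[[0.0,-0.5,1.2],[-2.5,0.0,0.0]],[[0.0,-0.5,1.1],[-2.5,0.1,0.0]]]
```

Emit:
step_arm --steps '[[[0.3,1.1,1.5],[0,0,-0.3]],[[0.4,1.1,1.4],[0,0,-0.2]],[[0,-0.3,1.2],[-2.5,0,0]],[[0,-0.4,1.1],[-2.5,0,0]],[[0,-0.5,1.2],[-2.5,0,0]],[[0,-0.5,1.1],[-2.5,0,0]],[[0,0,0],[0,0,0]],[[0,0,0],[0,0,0]],[[0,0,0],[0,0,0]]]'

```text
clock: 31.58
tool_pos: [0.4777, 0.2052, 0.1871]
eef_rot: [0.084, 0.993, 0.087, 0.008]
contact_force: [0.9, 0.1, -4.1]
opening: 0.614
finger_force: 39.8
```

```bash
python3 -c "
from ins import *
go(wp(10,-30,4.2,1),wp(10,0,4.2,4),wp(10,15,4.2,4),q=2)
"
```

```text
at [0.4777 0.2052 0.1871] yaw/tilt [-9.72 10.05 -0.06] open 0.614 F [ 0.9  0.1 -4.1] t 31.575
1 [[[-0.01,-0.33,0.04],[0.0,0.0,0.0]]]
4 [[[0.0,-0.13,0.74],[0.0,0.0,0.0]],[[0.0,-0.13,0.74],[0.0,0.0,0.0]],[[0.0,-0.13,0.73],[0.0,0.0,0.0]],[[0.0,-0.13,0.74],[0.0,0.0,0.0]]]
4 [[[0.0,-0.07,0.37],[0.0,0.0,0.0]],[[0.0,-0.06,0.37],[0.0,0.0,0.0]],[[0.0,-0.07,0.37],[0.0,0.0,0.0]],[[0.0,-0.06,0.37],[0.0,0.0,0.0]]]
```

Emit:
step_arm --steps '[[[0,-0.33,0],[0,0,0]],[[0,-0.13,0.74],[0,0,0]],[[0,-0.13,0.74],[0,0,0]],[[0,-0.13,0.74],[0,0,0]],[[0,0,0],[0,0,0]],[[0,0,0],[0,0,0]],[[0,0,0],[0,0,0]]]'

```text
clock: 32.45
tool_pos: [0.4771, 0.2009, 0.1637]
eef_rot: [0.085, 0.993, 0.087, 0.008]
contact_force: [0.5, 0.7, -4.1]
opening: 0.609
finger_force: 39.8
```

```bash
python3 -c "
from ins import *
go(wp(10,0,4.2,1),wp(10,5,4.2,1),wp(10,10,4.2,1),wp(10,15,4.2,1),q=2)
s=vision.snapshot('side')
cv2.imwrite('pics/G.png',cv2.resize(s['img'][120:235,190:285],None,fx=5,fy=5,interpolation=2)[...,::-1])
st=sensors.get_state(); o=Ro.from_quat(st['eef_rot'])
P=np.array([[i*.065,j*.027,k] for i in(-1,1) for j in(-1,1) for k in(.0878,)])
print(((proj(s,st['tool_pos']+o.apply(P))-[190,120]+.5)*5-.5).round(0).tolist())
"
```

```text
at [0.4771 0.2009 0.1637] yaw/tilt [-9.8  10.02 -0.02] open 0.609 F [ 0.5  0.7 -4.1] t 32.45
1 [[[0.0,-0.02,0.76],[0.0,0.0,0.0]]]
1 [[[0.0,-0.09,0.5],[0.0,0.0,0.0]]]
1 [[[0.0,-0.08,0.49],[0.0,0.0,0.0]]]
1 [[[0.0,-0.09,0.49],[0.0,0.0,0.0]]]
[[392.0, 343.0], [374.0, 265.0], [114.0, 383.0], [105.0, 303.0]]
```

View pics/G.png

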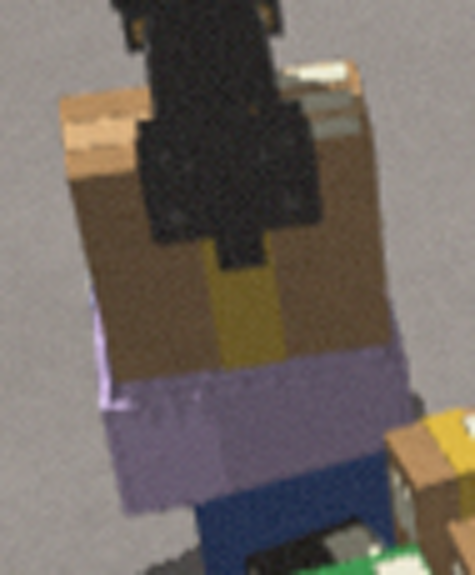

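Emit:
step_arm --steps '[[[0,-0.02,0.4],[0,0,0]],[[0,0,0.36],[0,0,0]],[[0,-0.09,0.5],[0,0,0]],[[0,-0.08,0.5],[0,0,0]],[[0,0,0],[0,0,0]],[[0,0,0],[0,0,0]]]'

```text
clock: 33.25
tool_pos: [0.4771, 0.202, 0.1458]
eef_rot: [0.085, 0.993, 0.087, 0.007]
contact_force: [1.0, -0.6, -5.1]
opening: 0.607
finger_force: 39.8
```

```bash
python3 -c "
from ins import *
go(wp(10,10,4.2,1),wp(10,15,4.2,2),wp(8,22,4.3,3),wp(6,30,4.2,3),wp(3,44,3.7,4),q=2)
"
```

```text
at [0.4771 0.202  0.1458] yaw/tilt [-9.8 10.   0. ] open 0.607 F [ 1.  -0.6 -5.1] t 33.25
1 [[[-0.02,0.01,-0.03],[0.0,0.0,0.0]]]
2 [[[0.0,-0.04,0.24],[0.0,0.0,0.0]],[[0.0,-0.04,0.25],[0.0,0.0,0.0]]]
3 [[[0.0,0.06,0.26],[0.7,0.0,0.0]],[[0.0,0.07,0.26],[0.7,0.0,0.0]],[[0.0,0.07,0.27],[0.6,0.0,0.1]]]
3 [[[0.0,0.06,0.3],[0.7,0.0,0.0]],[[0.0,0.07,0.29],[0.7,0.0,0.0]],[[0.0,0.06,0.3],[0.6,0.0,0.0]]]
4 [[[0.0,0.07,0.38],[0.8,0.0,0.0]],[[0.0,0.07,0.38],[0.7,0.0,0.0]],[[0.0,0.08,0.39],[0.8,0.0,0.0]],[[0.0,0.08,0.38],[0.7,0.0,0.0]]]
```

Emit:
step_arm --steps '[[[0,-0.04,0.24],[0,0,0]],[[0,-0.03,0.24],[0,0,0]],[[0,0,0],[0,0,0]]]'

```text
clock: 33.62
tool_pos: [0.4772, 0.2024, 0.1409]
eef_rot: [0.085, 0.993, 0.087, 0.008]
contact_force: [0.1, 1.0, -5.0]
opening: 0.61
finger_force: 39.8
```

Emit:
step_arm --steps '[[[0,0.06,0.26],[0.7,0,0]],[[0,0.07,0.26],[0.7,0,0]],[[0,0.07,0.26],[0.6,0,0]],[[0,0,0],[0,0,0]]]'

```text
clock: 34.12
tool_pos: [0.4776, 0.206, 0.1334]
eef_rot: [0.085, 0.994, 0.07, 0.006]
contact_force: [0.4, 2.4, -5.6]
opening: 0.612
finger_force: 39.8
```

```bash
python3 -c "
from ins import *
go(wp(8,22,4.3,1),wp(6,30,4.2,3),wp(3,44,3.7,4),wp(1,54,3,3),q=2)
"
```

```text
at [0.4776 0.206  0.1334] yaw/tilt [-9.76  8.01  0.  ] open 0.612 F [ 0.4  2.4 -5.6] t 34.125
1 [[[-0.04,-0.06,-0.04],[0.0,0.0,0.0]]]
3 [[[0.0,0.06,0.3],[0.7,0.0,0.0]],[[0.0,0.07,0.29],[0.7,0.0,0.1]],[[0.0,0.07,0.3],[0.6,0.0,0.0]]]
4 [[[0.0,0.06,0.38],[0.8,0.0,0.0]],[[0.0,0.07,0.39],[0.7,0.0,0.0]],[[0.0,0.08,0.38],[0.8,0.0,0.0]],[[0.0,0.08,0.38],[0.7,0.0,0.0]]]
3 [[[0.0,0.06,0.37],[0.7,0.0,0.0]],[[0.0,0.06,0.36],[0.7,0.0,0.0]],[[0.0,0.07,0.37],[0.6,0.0,0.0]]]
```

Emit:
step_arm --steps '[[[-0.03,0.06,0.3],[0.7,0,0]],[[0,0.06,0.3],[0.7,0,0]],[[0,0.06,0.3],[0.6,0,0]],[[0,0,0],[0,0,0]]]'

```text
clock: 34.62
tool_pos: [0.4787, 0.2089, 0.1247]
eef_rot: [0.085, 0.995, 0.052, 0.005]
contact_force: [1.1, 4.9, -6.7]
opening: 0.605
finger_force: 39.8
```

```bash
python3 -c "
from ins import *
go(wp(6,30,4.2,1),wp(3,44,3.7,4),wp(1,54,3,3),q=2)
"
```

```text
at [0.4787 0.2089 0.1247] yaw/tilt [-9.77  6.04 -0.02] open 0.605 F [ 1.1  4.9 -6.7] t 34.625
1 [[[0.02,-0.06,-0.05],[0.0,0.0,0.0]]]
4 [[[0.0,0.06,0.39],[0.8,0.0,0.0]],[[0.0,0.07,0.38],[0.7,0.0,0.0]],[[0.0,0.08,0.38],[0.8,0.0,0.1]],[[0.0,0.08,0.39],[0.7,0.0,0.0]]]
3 [[[0.0,0.06,0.36],[0.7,0.0,0.0]],[[0.0,0.07,0.36],[0.7,0.0,0.0]],[[0.0,0.06,0.37],[0.6,0.0,0.0]]]
```

Emit:
step_arm --steps '[[[0,0.1,0],[0,0,0]],[[0,0.05,0.2],[1,0,0]],[[0,0.05,0.3],[1,0,0]],[[0,0.06,0.35],[0.8,0,0]],[[0,0,0],[0,0,0]]]'

```text
clock: 35.25
tool_pos: [0.479, 0.2121, 0.1163]
eef_rot: [0.085, 0.996, 0.028, 0.002]
contact_force: [0.9, 5.0, -5.6]
opening: 0.61
finger_force: 39.8
```

```bash
python3 -c "
from ins import *
go(wp(3,39,4,1),wp(1.5,50,3.3,3),wp(0,58,2.8,3),q=2)
"
```

```text
at [0.479  0.2121 0.1163] yaw/tilt [-9.77  3.22 -0.  ] open 0.61 F [ 0.9  5.  -5.6] t 35.25
1 [[[0.0,0.05,0.13],[0.0,0.0,0.0]]]
3 [[[0.0,0.03,0.39],[0.6,0.0,0.0]],[[0.0,0.04,0.39],[0.6,0.0,0.1]],[[0.0,0.04,0.39],[0.5,0.0,0.0]]]
3 [[[0.0,0.05,0.29],[0.5,0.0,0.0]],[[0.0,0.06,0.29],[0.5,0.0,0.0]],[[0.0,0.06,0.29],[0.5,0.0,0.0]]]
```

Emit:
step_arm --steps '[[[0,0.15,0],[0,0,0]],[[0,0.04,0.4],[0.6,0,0]],[[0,0.04,0.4],[0.6,0,0]],[[0,0.04,0.3],[0.6,0,0]],[[0,0,0],[0,0,0]]]'

```text
clock: 35.88
tool_pos: [0.479, 0.2141, 0.1053]
eef_rot: [0.085, 0.996, 0.011, 0.0]
contact_force: [0.3, 1.8, -5.3]
opening: 0.615
finger_force: 39.8
```

```bash
python3 -c "
from ins import *
go(wp(1.5,50,3.3,1),wp(0,58,2.8,3),wp(0,60,2.8,1),q=2)
"
```

```text
at [0.479  0.2141 0.1053] yaw/tilt [-9.79  1.3   0.06] open 0.615 F [ 0.3  1.8 -5.3] t 35.875
1 [[[-0.04,0.02,0.18],[-0.0,-0.0,0.0]]]
3 [[[0.0,0.05,0.29],[0.4,0.0,0.0]],[[0.0,0.06,0.29],[0.5,0.0,0.1]],[[0.0,0.06,0.29],[0.4,-0.1,0.0]]]
1 [[[0.0,0.0,0.2],[0.0,0.0,0.0]]]
```

Going smoothly; finish to floor contact.

Emit:
step_arm --steps '[[[0,0.05,0.3],[0.4,0,0]],[[0,0.05,0.3],[0.4,0,0]],[[0,0.05,0.3],[0.5,0,0]],[[0,0,0.15],[0,0,0]],[[0,0,0],[0,0,0]],[[0,0,0],[0,0,0]]]'

```text
clock: 36.62
tool_pos: [0.4799, 0.216, 0.0954]
eef_rot: [0.086, 0.996, 0.001, 0.0]
contact_force: [0.7, -0.3, -4.4]
opening: 0.609
finger_force: 39.8
```

```bash
python3 -c "
from ins import *
go(wp(0,60,2.8,1),q=2)
"
```

```text
at [0.4799 0.216  0.0954] yaw/tilt [-9.82  0.09  0.  ] open 0.609 F [ 0.7 -0.3 -4.4] t 36.625
1 [[[0.01,0.01,0.26],[0.0,0.0,0.0]]]
```

Emit:
step_arm --steps '[[[0,0,0.15],[0,0,0]],[[0,0,0.1],[0,0,0]],[[0,0,0.05],[0,0,0]],[[0,0,0],[0,0,0]],[[0,0,0],[0,0,0]]]'

```text
clock: 37.25
tool_pos: [0.4799, 0.2162, 0.0928]
eef_rot: [0.085, 0.996, 0.001, 0.0]
contact_force: [-1.2, -1.7, 4.9]
opening: 0.611
finger_force: 39.9
```

Emit:
step_arm --claw 0.5 --steps '[[[0,0,0],[0,0,0]],[[0,0,0],[0,0,0]],[[0,0,0],[0,0,0]],[[0,0,-1.5],[0,0,0]],[[0,0,-3],[0,0,0]],[[0,0,-4],[0,0,0]],[[0,0,-4],[0,0,0]],[[0,-2,-3],[0,0,0]],[[-1,-5,0],[0,0,-5]],[[-1,-5,0],[0,0,-6]],[[0,0,0],[0,0,0]],[[0,0,0],[0,0,0]]]'

```text
clock: 38.75
tool_pos: [0.4836, 0.0951, 0.2479]
eef_rot: [-0.01, 1.0, 0.001, 0.001]
contact_force: [0.3, 0.8, 0.5]
opening: 0.753
finger_force: 0.0
```

```bash
python3 -c "
from k import *
import pickle
go((.538,.073,.22,1.6,0,3))
n=look(); pickle.dump(n,open('s3.pkl','wb'))
A=cv2.resize(n[0]['img'][180:320,75:375],(800,373),interpolation=2)
B=cv2.resize(n[1]['img'][110:240,190:390],None,fx=1.75,fy=1.75,interpolation=2)
o=np.zeros((600,800,3),np.uint8); o[:373]=A; o[373:600,:350]=B[:227]
cv2.imwrite('pics/H.png',o[...,::-1])"
```

```text
at [0.4836 0.0951 0.2479] yaw/tilt [ 1.16  0.16 -0.08] open 0.753 F [0.3 0.8 0.5] t 38.75
3 [[[-1.8,-0.8,0.9],[0.0,0.0,-0.0]],[[-1.8,-0.8,0.9],[0.0,0.0,-0.0]],[[-1.8,-0.7,1.0],[0.2,0.1,-0.4]]]
r top OLD [(606.6, 10.9, 1208), (431.5, 272.4, 6411), (120.2, 238.5, 192), (193.1, 271.6, 257), (119.9, 274.4, 189)] 
      NEW [(605.9, 11.1, 1253), (427.5, 273.2, 3533), (462.3, 271.5, 240)]
r side OLD [(247.1, 152.9, 130), (220.7, 157.6, 119), (237.2, 180.8, 186), (315.3, 353.5, 9960)] 
      NEW [(329.2, 308.1, 273), (312.2, 368.5, 4526), (304.4, 321.1, 229)]
y top OLD [(222.1, 131.2, 797), (406.6, 150.0, 69), (307.4, 240.6, 202), (270.3, 241.8, 206), (347.2, 241.1, 197), (530.5, 272.7, 505)] 
      NEW [(222.2, 131.3, 810), (406.6, 150.0, 69), (307.5, 240.6, 199), (347.0, 241.1, 200)]
y side OLD [(350.7, 183.2, 1013), (299.2, 239.5, 647), (421.9, 284.6, 57), (365.9, 417.9, 1611)] 
      NEW [(71.5, 60.1, 340), (235.4, 174.1, 263), (350.6, 183.4, 1056), (283.4, 208.7, 30), (304.1, 247.4, 525), (421.9, 284.6, 56)]
```

View pics/H.png

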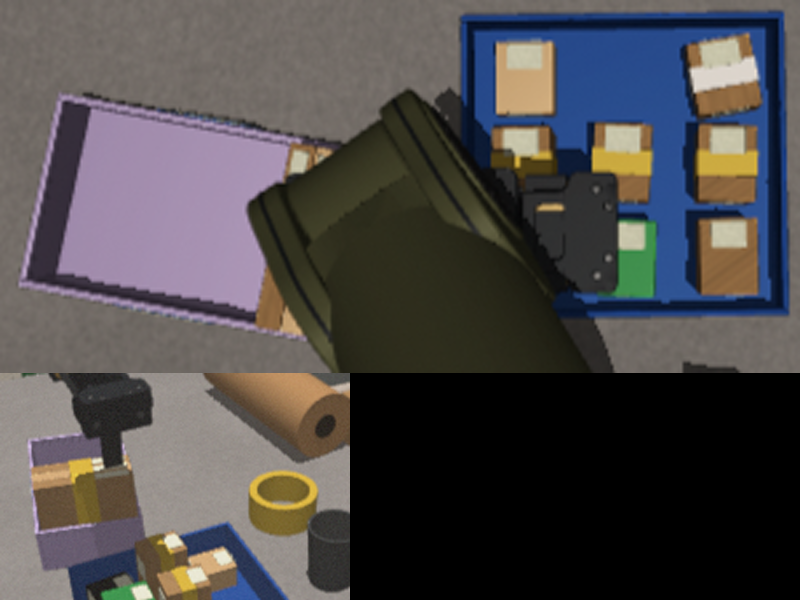

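Emit:
step_arm --claw 0.22 --steps '[[[-1.8,-0.8,0.9],[0,0,0]],[[-1.8,-0.8,0.9],[0,0,0]],[[-1.8,-0.7,1],[0,0,-0.4]],[[0,0,3],[0,0,0]],[[0,0,3],[0,0,0]],[[0,0,0],[0,0,0]],[[0,0,0],[0,0,0]],[[0,0,0],[0,0,0]]]'

```text
clock: 39.85
tool_pos: [0.539, 0.0732, 0.1602]
eef_rot: [-0.014, 1.0, 0.001, 0.001]
contact_force: [-0.8, 0.4, -0.2]
opening: 0.61
finger_force: 0.0
```

```bash
python3 -c "
from k import *
go((.538,.0728,.158,1.6,0,1),(.538,.0728,.082,1.6,0,4),q=2)
print(sensors.get_state()['q'].round(2))
n=look()"
```

```text
at [0.539  0.0732 0.1602] yaw/tilt [ 1.6   0.13 -0.15] open 0.61 F [-0.8  0.4 -0.2] t 39.85
1 [[[0.1,-0.04,0.22],[0.0,0.0,0.0]]]
4 [[[0.0,0.0,1.9],[0.0,0.0,0.0]],[[0.01,0.0,1.9],[0.0,0.0,0.0]],[[0.0,-0.01,1.9],[0.0,0.0,0.0]],[[0.01,0.0,1.9],[0.0,0.0,0.0]]]
[-0.01  0.74 -0.34  1.9   0.43  0.57  0.96]
r top OLD [(606.6, 10.9, 1208), (431.5, 272.4, 6411), (120.2, 238.5, 192), (193.1, 271.6, 257), (119.9, 274.4, 189)] 
      NEW [(605.9, 11.1, 1255), (427.5, 273.1, 3534), (462.3, 271.5, 240)]
r side OLD [(247.1, 152.9, 130), (220.7, 157.6, 119), (237.2, 180.8, 186), (315.3, 353.5, 9960)] 
      NEW [(329.2, 308.1, 272), (312.1, 368.5, 4526), (304.4, 321.3, 229)]
y top OLD [(222.1, 131.2, 797), (406.6, 150.0, 69), (307.4, 240.6, 202), (270.3, 241.8, 206), (347.2, 241.1, 197), (530.5, 272.7, 505)] 
      NEW [(222.1, 131.3, 811), (406.6, 150.0, 69), (347.0, 241.1, 200), (191.0, 270.2, 501)]
y side OLD [(350.7, 183.2, 1013), (299.2, 239.5, 647), (421.9, 284.6, 57), (365.9, 417.9, 1611)] 
      NEW [(71.5, 59.8, 356), (238.0, 176.8, 482), (350.7, 183.4, 1068), (306.5, 252.1, 441), (421.8, 284.5, 57)]
```

Emit:
step_arm --steps '[[[0,0,2.5],[0,0,0]],[[0,0,2.5],[0,0,0]],[[0,0,1.8],[0,0,0]],[[0,0,1],[0,0,0]],[[0,0,0],[0,0,0]],[[0,0,0],[0,0,0]]]'

```text
clock: 40.7
tool_pos: [0.5385, 0.0731, 0.0818]
eef_rot: [-0.014, 1.0, 0.001, 0.001]
contact_force: [-0.1, -0.5, -0.6]
opening: 0.608
finger_force: 0.0
```

Emit:
step_arm --claw -1 --grip_force 15 --steps '[[[0,0,0],[0,0,0]],[[0,0,0],[0,0,0]],[[0,0,0],[0,0,0]],[[0,0,0],[0,0,0]],[[0,0,-2],[0,0,0]],[[0,0,-4],[0,0,0]],[[0,0,-5],[0,0,0]],[[0,0,-5],[0,0,0]],[[0,0,0],[0,0,0]],[[0,0,0],[0,0,0]]]'

```text
clock: 41.95
tool_pos: [0.5372, 0.0721, 0.2402]
eef_rot: [-0.014, 1.0, 0.0, -0.001]
contact_force: [0.0, -0.1, -0.9]
opening: 0.479
finger_force: 14.9
```

```bash
python3 -c "
from k import *
go((.5384,.3684,.24,-9.8,0,7))"
```

```text
at [0.5372 0.0721 0.2402] yaw/tilt [1.58 0.05 0.09] open 0.479 F [ 0.  -0.1 -0.9] t 41.95
7 [[[-0.1,4.2,0.0],[0.0,0.0,1.6]],[[0.0,4.2,0.0],[0.0,0.0,1.6]],[[0.1,4.2,0.0],[0.0,0.0,1.6]],[[0.2,4.3,0.0],[0.0,0.0,1.6]],[[0.3,4.2,0.0],[0.0,0.0,1.7]],[[0.5,4.2,0.0],[0.0,0.0,1.6]],[[0.6,4.2,0.0],[0.0,-0.1,1.7]]]
```

Emit:
step_arm --steps '[[[-0.1,4.2,0],[0,0,1.6]],[[0,4.2,0],[0,0,1.6]],[[0.1,4.2,0],[0,0,1.6]],[[0.2,4.3,0],[0,0,1.6]],[[0.3,4.2,0],[0,0,1.7]],[[0.5,4.2,0],[0,0,1.6]],[[0.6,4.2,0],[0,0,1.7]],[[0,0,2],[0,0,0]],[[0,0,4],[0,0,0]],[[0,0,4],[0,0,0]],[[0,0,0],[0,0,0]],[[0,0,0],[0,0,0]]]'

```text
clock: 43.45
tool_pos: [0.5388, 0.369, 0.1417]
eef_rot: [0.085, 0.996, 0.001, 0.0]
contact_force: [-0.2, -0.3, -0.4]
opening: 0.478
finger_force: 14.9
```

```bash
python3 -c "
from k import *
go((.5384,.3684,.0825,-9.8,0,4),q=2)"
```

```text
at [0.5388 0.369  0.1417] yaw/tilt [-9.8   0.1   0.01] open 0.478 F [-0.2 -0.3 -0.4] t 43.45
4 [[[0.01,-0.02,1.48],[0.0,0.0,0.0]],[[0.01,-0.02,1.48],[0.0,0.0,0.0]],[[0.0,-0.02,1.48],[0.0,0.0,0.0]],[[0.01,-0.02,1.48],[0.0,0.0,0.0]]]
```

Emit:
step_arm --steps '[[[0,0,2.5],[0,0,0]],[[0,0,2],[0,0,0]],[[0,0,1],[0,0,0]],[[0,0,0.4],[0,0,0]],[[0,0,0.1],[0,0,0]],[[0,0,0],[0,0,0]],[[0,0,0],[0,0,0]]]'

```text
clock: 44.32
tool_pos: [0.539, 0.3691, 0.0822]
eef_rot: [0.085, 0.996, 0.001, 0.0]
contact_force: [0.3, 1.3, -0.4]
opening: 0.474
finger_force: 14.9
```

Emit:
step_arm --claw 0.22 --steps '[[[0,0,0],[0,0,0]],[[0,0,0],[0,0,0]],[[0,0,0],[0,0,0]],[[0,0,-2],[0,0,0]],[[0,0,-4],[0,0,0]],[[0,0,-5],[0,0,0]],[[0,0,-5],[0,0,0]],[[0,0,0],[0,0,0]],[[0,0,0],[0,0,0]]]'

```text
clock: 45.45
tool_pos: [0.5385, 0.3683, 0.2421]
eef_rot: [0.085, 0.996, 0.001, 0.0]
contact_force: [0.7, -1.2, 0.5]
opening: 0.608
finger_force: 0.0
```

```bash
python3 -c "
from k import *
go((.5395,.002,.24,1.6,0,8),(.5395,.002,.158,1.6,0,2))
n=look()"
```

```text
at [0.5385 0.3683 0.2421] yaw/tilt [-9.81  0.1  -0.01] open 0.608 F [ 0.7 -1.2  0.5] t 45.45
8 [[[-0.8,-4.5,0.0],[0.0,0.0,-1.4]],[[-0.7,-4.5,0.0],[0.0,0.0,-1.4]],[[-0.6,-4.5,0.0],[0.0,0.0,-1.4]],[[-0.4,-4.6,0.0],[0.0,0.0,-1.4]],[[-0.3,-4.6,0.0],[0.0,0.0,-1.5]],[[-0.2,-4.6,0.1],[0.0,0.0,-1.4]],[[-0.2,-4.6,0.0],[0.0,0.0,-1.5]],[[0.0,-4.5,0.1],[0.1,0.0,-1.4]]]
2 [[[0.0,0.0,4.1],[0.0,0.0,0.0]],[[0.0,0.0,4.1],[0.0,0.0,0.0]]]
r top OLD [(606.6, 10.9, 1208), (431.5, 272.4, 6411), (120.2, 238.5, 192), (193.1, 271.6, 257), (119.9, 274.4, 189)] 
      NEW [(606.0, 11.1, 1246), (427.4, 273.0, 3449), (462.3, 271.5, 240)]
r side OLD [(247.1, 152.9, 130), (220.7, 157.6, 119), (237.2, 180.8, 186), (315.3, 353.5, 9960)] 
      NEW [(329.2, 308.1, 273), (312.1, 368.5, 4538), (304.4, 321.3, 229)]
y top OLD [(222.1, 131.2, 797), (406.6, 150.0, 69), (307.4, 240.6, 202), (270.3, 241.8, 206), (347.2, 241.1, 197), (530.5, 272.7, 505)] 
      NEW [(222.1, 131.3, 807), (406.6, 150.0, 69), (307.4, 240.6, 202), (347.0, 241.1, 200), (193.2, 268.5, 355)]
y side OLD [(350.7, 183.2, 1013), (299.2, 239.5, 647), (421.9, 284.6, 57), (365.9, 417.9, 1611)] 
      NEW [(68.5, 51.3, 53), (72.3, 62.2, 215), (238.5, 177.6, 430), (350.6, 183.2, 1006), (304.4, 248.1, 491), (421.9, 284.6, 57)]
```

Emit:
step_arm --steps '[[[-0.8,-4.5,0],[0,0,-1.4]],[[-0.7,-4.5,0],[0,0,-1.4]],[[-0.6,-4.5,0],[0,0,-1.4]],[[-0.4,-4.6,0],[0,0,-1.4]],[[-0.3,-4.6,0],[0,0,-1.5]],[[-0.2,-4.6,0],[0,0,-1.4]],[[-0.2,-4.6,0],[0,0,-1.5]],[[0,-4.5,0],[0,0,-1.4]],[[0,0,4.1],[0,0,0]],[[0,0,4.1],[0,0,0]],[[0,0,0],[0,0,0]],[[0,0,0],[0,0,0]]]'

```text
clock: 47.05
tool_pos: [0.54, 0.0032, 0.1595]
eef_rot: [-0.014, 1.0, 0.001, 0.0]
contact_force: [0.2, 0.0, 1.4]
opening: 0.611
finger_force: 0.0
```

```bash
python3 -c "
from k import *
go((.54,.002,.158,1.6,0,1),q=2)
n=look()"
```

```text
at [0.54   0.0032 0.1595] yaw/tilt [ 1.62  0.12 -0.03] open 0.611 F [0.2 0.  1.4] t 47.05
1 [[[0.01,-0.12,0.15],[0.0,0.0,0.0]]]
r top OLD [(606.6, 10.9, 1208), (431.5, 272.4, 6411), (120.2, 238.5, 192), (193.1, 271.6, 257), (119.9, 274.4, 189)] 
      NEW [(605.8, 11.1, 1260), (428.9, 271.7, 3400), (462.3, 271.5, 240)]
r side OLD [(247.1, 152.9, 130), (220.7, 157.6, 119), (237.2, 180.8, 186), (315.3, 353.5, 9960)] 
      NEW [(329.2, 308.1, 270), (312.1, 368.6, 4521), (304.4, 321.3, 227)]
y top OLD [(222.1, 131.2, 797), (406.6, 150.0, 69), (307.4, 240.6, 202), (270.3, 241.8, 206), (347.2, 241.1, 197), (530.5, 272.7, 505)] 
      NEW [(222.2, 131.3, 812), (406.6, 150.0, 69), (114.5, 239.0, 208), (191.1, 270.2, 504)]
y side OLD [(350.7, 183.2, 1013), (299.2, 239.5, 647), (421.9, 284.6, 57), (365.9, 417.9, 1611)] 
      NEW [(71.5, 59.8, 373), (245.0, 149.0, 111), (238.0, 176.6, 490), (350.8, 183.4, 1086), (311.8, 262.6, 235), (421.8, 284.5, 58)]
```

Emit:
step_arm --steps '[[[0,-0.1,2.5],[0,0,0]],[[0,0,2.5],[0,0,0]],[[0,0,1.7],[0,0,0]],[[0,0,1],[0,0,0]],[[0,0,0],[0,0,0]],[[0,0,0],[0,0,0]]]'

```text
clock: 47.9
tool_pos: [0.5405, 0.002, 0.0828]
eef_rot: [-0.014, 1.0, 0.001, 0.001]
contact_force: [0.6, -0.1, 0.6]
opening: 0.612
finger_force: 0.0
```

Emit:
step_arm --claw -1 --grip_force 15 --steps '[[[0,0,0],[0,0,0]],[[0,0,0],[0,0,0]],[[0,0,0],[0,0,0]],[[0,0,0],[0,0,0]],[[0,0,-2],[0,0,0]],[[0,0,-4],[0,0,0]],[[0,0,-5],[0,0,0]],[[0,0,-5],[0,0,0]],[[0,0,0],[0,0,0]],[[0,0,0],[0,0,0]]]'

```text
clock: 49.15
tool_pos: [0.539, 0.0012, 0.2411]
eef_rot: [-0.014, 1.0, 0.001, -0.001]
contact_force: [0.0, 0.1, -1.0]
opening: 0.485
finger_force: 14.7
```

```bash
python3 -c "
from k import *
go((.4734,.3796,.24,-9.8,0,9))"
```

```text
at [0.539  0.0012 0.2411] yaw/tilt [1.58 0.07 0.09] open 0.485 F [ 0.   0.1 -1. ] t 49.15
9 [[[0.6,4.2,0.0],[0.0,0.0,1.3]],[[0.7,4.2,0.0],[0.0,0.0,1.3]],[[0.8,4.2,0.0],[0.0,0.0,1.3]],[[0.9,4.2,0.0],[0.0,0.0,1.2]],[[1.0,4.2,0.0],[0.0,0.0,1.3]],[[1.1,4.1,0.0],[0.0,0.0,1.2]],[[1.2,4.1,0.1],[0.0,0.0,1.3]],[[1.2,4.1,0.0],[0.0,0.0,1.2]],[[1.4,4.0,0.1],[0.1,-0.1,1.3]]]
```

Emit:
step_arm --steps '[[[0.6,4.2,0],[0,0,1.3]],[[0.7,4.2,0],[0,0,1.3]],[[0.8,4.2,0],[0,0,1.3]],[[0.9,4.2,0],[0,0,1.2]],[[1,4.2,0],[0,0,1.3]],[[1.1,4.1,0],[0,0,1.2]],[[1.2,4.1,0],[0,0,1.3]],[[1.2,4.1,0],[0,0,1.2]],[[1.4,4,0],[0,0,1.3]],[[0,0,3],[0,0,0]],[[0,0,0],[0,0,0]],[[0,0,0],[0,0,0]]]'

```text
clock: 50.65
tool_pos: [0.4738, 0.379, 0.212]
eef_rot: [0.086, 0.996, -0.0, -0.0]
contact_force: [0.0, -0.0, -0.4]
opening: 0.486
finger_force: 14.7
```

```bash
python3 -c "
from k import *
go((.4734,.3796,.0828,-9.8,0,5),q=2)
look()"
```

```text
at [0.4738 0.379  0.212 ] yaw/tilt [-9.86 -0.01  0.04] open 0.486 F [ 0.  -0.  -0.4] t 50.65
5 [[[0.01,0.01,2.58],[0.0,0.0,0.0]],[[0.01,0.01,2.58],[0.0,0.0,0.0]],[[0.01,0.01,2.59],[0.0,0.0,0.0]],[[0.0,0.01,2.58],[0.0,0.0,0.0]],[[0.01,0.01,2.59],[0.0,0.0,-0.0]]]
r top OLD [(606.6, 10.9, 1208), (431.5, 272.4, 6411), (120.2, 238.5, 192), (193.1, 271.6, 257), (119.9, 274.4, 189)] 
      NEW [(606.1, 11.0, 1240), (427.0, 273.3, 3295), (462.4, 271.5, 239)]
r side OLD [(247.1, 152.9, 130), (220.7, 157.6, 119), (237.2, 180.8, 186), (315.3, 353.5, 9960)] 
      NEW [(329.1, 308.0, 272), (312.2, 368.5, 4531), (304.4, 321.3, 229)]
y top OLD [(222.1, 131.2, 797), (406.6, 150.0, 69), (307.4, 240.6, 202), (270.3, 241.8, 206), (347.2, 241.1, 197), (530.5, 272.7, 505)] 
      NEW [(222.1, 131.2, 803), (406.6, 150.0, 69), (121.5, 238.3, 59), (347.0, 241.1, 200), (190.9, 270.2, 504)]
y side OLD [(350.7, 183.2, 1013), (299.2, 239.5, 647), (421.9, 284.6, 57), (365.9, 417.9, 1611)] 
      NEW [(68.7, 51.3, 55), (72.0, 62.0, 244), (246.2, 150.8, 66), (238.0, 176.5, 477), (350.7, 183.2, 1015), (310.6, 259.2, 276), (421.9, 284.7, 57)]
```

Emit:
step_arm --steps '[[[0,0,3],[0,0,0]],[[0,0,4],[0,0,0]],[[0,0,3.5],[0,0,0]],[[0,0,1.5],[0,0,0]],[[0,0,0.7],[0,0,0]],[[0,0,0.3],[0,0,0]],[[0,0,0],[0,0,0]],[[0,0,0],[0,0,0]]]'

```text
clock: 51.75
tool_pos: [0.4741, 0.3807, 0.0835]
eef_rot: [0.086, 0.996, 0.001, 0.001]
contact_force: [0.4, 0.1, -1.2]
opening: 0.485
finger_force: 14.7
```

Emit:
step_arm --claw 0.22 --steps '[[[0,0,0],[0,0,0]],[[0,0,0],[0,0,0]],[[0,0,0],[0,0,0]],[[0,0,-2],[0,0,0]],[[0,0,-4],[0,0,0]],[[0,0,-5],[0,0,0]],[[0,0,-5],[0,0,0]],[[0,0,0],[0,0,0]],[[0,0,0],[0,0,0]]]'

```text
clock: 52.88
tool_pos: [0.4733, 0.3795, 0.2421]
eef_rot: [0.086, 0.996, 0.0, -0.0]
contact_force: [0.0, 0.2, -0.9]
opening: 0.61
finger_force: 0.0
```

```bash
python3 -c "
from k import *
go((.5400,-.0725,.24,0,0,10))
n=look()"
```

```text
at [0.4733 0.3795 0.2421] yaw/tilt [-9.81  0.04  0.02] open 0.61 F [ 0.   0.2 -0.9] t 52.875
10 [[[-1.4,-4.3,0.0],[0.0,0.0,-1.0]],[[-1.4,-4.4,0.0],[0.0,0.0,-1.0]],[[-1.3,-4.4,0.0],[0.0,0.0,-1.0]],[[-1.2,-4.4,0.0],[0.0,0.0,-1.0]],[[-1.1,-4.4,0.0],[0.0,0.0,-1.0]],[[-1.0,-4.5,0.0],[0.0,0.0,-1.0]],[[-1.0,-4.5,0.0],[0.0,0.0,-1.0]],[[-0.9,-4.5,0.1],[0.0,0.0,-0.9]],[[-0.8,-4.5,0.0],[0.0,0.0,-1.0]],[[-0.7,-4.4,0.1],[0.0,0.0,-0.9]]]
r top OLD [(606.6, 10.9, 1208), (431.5, 272.4, 6411), (120.2, 238.5, 192), (193.1, 271.6, 257), (119.9, 274.4, 189)] 
      NEW [(606.1, 11.1, 1239), (426.9, 273.3, 3273), (462.4, 271.6, 240)]
r side OLD [(247.1, 152.9, 130), (220.7, 157.6, 119), (237.2, 180.8, 186), (315.3, 353.5, 9960)] 
      NEW [(329.1, 308.0, 270), (312.2, 368.6, 4527), (304.4, 321.2, 228)]
y top OLD [(222.1, 131.2, 797), (406.6, 150.0, 69), (307.4, 240.6, 202), (270.3, 241.8, 206), (347.2, 241.1, 197), (530.5, 272.7, 505)] 
      NEW [(222.1, 131.2, 803), (406.6, 150.0, 69), (121.4, 238.4, 59), (347.0, 241.1, 200), (190.9, 270.2, 505)]
y side OLD [(350.7, 183.2, 1013), (299.2, 239.5, 647), (421.9, 284.6, 57), (365.9, 417.9, 1611)] 
      NEW [(68.9, 51.3, 53), (72.2, 61.4, 212), (246.2, 150.8, 65), (237.9, 176.3, 474), (350.6, 183.2, 1003), (310.5, 259.2, 276), (421.8, 284.5, 58)]
```

Emit:
step_arm --steps '[[[-1.4,-4.3,0],[0,0,-1]],[[-1.4,-4.4,0],[0,0,-1]],[[-1.3,-4.4,0],[0,0,-1]],[[-1.2,-4.4,0],[0,0,-1]],[[-1.1,-4.4,0],[0,0,-1]],[[-1,-4.5,0],[0,0,-1]],[[-1,-4.5,0],[0,0,-1]],[[-0.9,-4.5,0],[0,0,-0.9]],[[-0.8,-4.5,0],[0,0,-1]],[[-0.7,-4.4,0],[0,0,-0.9]],[[0,0,4],[0,0,0]],[[0,0,4],[0,0,0]]]'

```text
clock: 54.48
tool_pos: [0.5396, -0.0726, 0.1598]
eef_rot: [0.001, 1.0, 0.001, -0.0]
contact_force: [-0.3, -0.7, 0.3]
opening: 0.61
finger_force: 0.0
```

Emit:
step_arm --steps '[[[0,0,0],[0,0,0]],[[0,0,0],[0,0,0]]]'

```text
clock: 54.72
tool_pos: [0.5404, -0.0711, 0.1623]
eef_rot: [-0.0, 1.0, 0.001, 0.0]
contact_force: [-0.1, 0.4, -0.2]
opening: 0.611
finger_force: 0.0
```

```bash
python3 -c "
from k import *
go((.54,-.0727,.082,.3,0,4),q=2)
n=look()"
```

```text
at [ 0.5404 -0.0711  0.1623] yaw/tilt [ 0.02  0.12 -0.02] open 0.611 F [-0.1  0.4 -0.2] t 54.725
4 [[[0.01,-0.04,2.01],[0.0,0.0,-0.0]],[[0.01,-0.04,2.01],[0.0,0.0,-0.0]],[[0.01,-0.05,2.0],[0.0,0.0,-0.0]],[[0.02,-0.04,2.01],[0.1,0.0,-0.3]]]
r top OLD [(606.6, 10.9, 1208), (431.5, 272.4, 6411), (120.2, 238.5, 192), (193.1, 271.6, 257), (119.9, 274.4, 189)] 
      NEW [(605.6, 11.1, 1273), (438.0, 237.9, 1035), (462.3, 271.5, 240), (473.4, 311.4, 34)]
r side OLD [(247.1, 152.9, 130), (220.7, 157.6, 119), (237.2, 180.8, 186), (315.3, 353.5, 9960)] 
      NEW [(329.2, 308.1, 274), (312.1, 368.4, 4529), (304.4, 321.3, 229)]
y top OLD [(222.1, 131.2, 797), (406.6, 150.0, 69), (307.4, 240.6, 202), (270.3, 241.8, 206), (347.2, 241.1, 197), (530.5, 272.7, 505)] 
      NEW [(222.2, 131.3, 813), (406.6, 150.0, 69), (114.5, 239.0, 210), (191.1, 270.2, 504), (107.6, 272.2, 212)]
y side OLD [(350.7, 183.2, 1013), (299.2, 239.5, 647), (421.9, 284.6, 57), (365.9, 417.9, 1611)] 
      NEW [(71.5, 59.4, 403), (244.9, 149.1, 116), (219.8, 152.7, 123), (237.9, 176.5, 498), (350.8, 183.2, 1087), (306.3, 248.6, 26), (312.7, 265.7, 78), (421.8, 284.5, 57)]
```

Emit:
step_arm --steps '[[[0,-0.1,2.5],[0,0,0]],[[0,0,2.5],[0,0,0]],[[0,0,2],[0,0,0]],[[0,0,1],[0,0,0]],[[0,0,0],[0,0,0]],[[0,0,0],[0,0,0]]]'

```text
clock: 55.58
tool_pos: [0.5408, -0.0724, 0.0828]
eef_rot: [0.0, 1.0, 0.001, 0.001]
contact_force: [0.6, 0.8, 0.2]
opening: 0.609
finger_force: 0.0
```

Emit:
step_arm --claw -1 --grip_force 15 --steps '[[[0,0,0],[0,0,0]],[[0,0,0],[0,0,0]],[[0,0,0],[0,0,0]],[[0,0,0],[0,0,0]],[[0,0,-2],[0,0,0]],[[0,0,-4],[0,0,0]],[[0,0,-5],[0,0,0]],[[0,0,-6],[0,0,0]],[[0,0,0],[0,0,0]],[[0,0,0],[0,0,0]]]'

```text
clock: 56.82
tool_pos: [0.5392, -0.073, 0.2511]
eef_rot: [0.0, 1.0, 0.001, -0.001]
contact_force: [0.3, 0.1, -1.0]
opening: 0.475
finger_force: 14.9
```

```bash
python3 -c "
from k import *
print(sensors.get_state()['q'].round(2))
go((.4954,.3129,.25,80.2,0,12))"
```

```text
[ 0.34  0.62 -0.47  1.81  0.37  0.8   1.25]
at [ 0.5392 -0.073   0.2511] yaw/tilt [-0.01  0.08  0.08] open 0.475 F [ 0.3  0.1 -1. ] t 56.825
12 [[[0.4,3.2,0.0],[0.0,0.0,-6.7]],[[0.0,3.2,0.0],[0.0,0.0,-6.7]],[[-0.4,3.2,0.0],[0.0,0.0,-6.7]],[[-0.8,3.2,0.0],[0.0,0.0,-6.7]],[[-1.1,3.0,0.0],[0.0,0.0,-6.7]],[[-1.5,2.9,0.0],[0.0,0.0,-6.7]],[[-1.8,2.7,0.0],[0.0,0.0,-6.7]],[[-2.1,2.5,0.0],[0.0,0.0,-6.7]],[[-2.4,2.2,0.0],[0.0,0.0,-6.7]],[[-2.6,1.9,0.1],[0.0,0.0,-6.6]],[[-2.8,1.6,0.0],[0.1,0.0,-6.7]],[[-3.0,1.2,0.1],[0.0,0.0,-6.6]]]
```

Emit:
step_arm --steps '[[[0.4,3.2,0],[0,0,-6.7]],[[0,3.2,0],[0,0,-6.7]],[[-0.4,3.2,0],[0,0,-6.7]],[[-0.8,3.2,0],[0,0,-6.7]],[[-1.1,3,0],[0,0,-6.7]],[[-1.5,2.9,0],[0,0,-6.7]],[[-1.8,2.7,0],[0,0,-6.7]],[[-2.1,2.5,0],[0,0,-6.7]],[[-2.4,2.2,0],[0,0,-6.7]],[[-2.6,1.9,0],[0,0,-6.6]],[[-2.8,1.6,0],[0,0,-6.7]],[[-3,1.2,0],[0,0,-6.6]]]'

```text
clock: 58.32
tool_pos: [0.4956, 0.3134, 0.2499]
eef_rot: [-0.646, 0.764, 0.001, -0.002]
contact_force: [0.8, -0.4, -0.5]
opening: 0.478
finger_force: 14.9
```

Emit:
step_arm --steps '[[[0,0,0],[0,0,0]],[[0,0,0],[0,0,0]],[[0,0,0],[0,0,0]]]'

```text
clock: 58.7
tool_pos: [0.497, 0.3116, 0.2516]
eef_rot: [-0.643, 0.766, 0.0, -0.0]
contact_force: [0.1, 0.1, -1.3]
opening: 0.476
finger_force: 14.9
```

```bash
python3 -c "
from k import *
go((.4954,.3129,.2,80.2,0,3),(.4954,.3129,.083,80.2,0,5),q=2)
look()"
```

```text
at [0.497  0.3116 0.2516] yaw/tilt [8.007e+01 3.000e-02 3.000e-02] open 0.476 F [ 0.1  0.1 -1.3] t 58.7
3 [[[-0.03,0.06,1.72],[0.0,0.0,0.0]],[[-0.04,0.06,1.72],[0.0,0.0,-0.0]],[[-0.03,0.06,1.72],[0.0,0.0,-0.0]]]
5 [[[0.0,0.0,2.34],[0.0,0.0,0.0]],[[0.0,0.0,2.34],[0.0,0.0,0.0]],[[0.0,0.0,2.34],[0.0,0.0,0.0]],[[0.0,-0.01,2.34],[0.0,0.0,-0.0]],[[-0.01,0.0,2.34],[0.0,0.0,-0.0]]]
r top OLD [(606.6, 10.9, 1208), (431.5, 272.4, 6411), (120.2, 238.5, 192), (193.1, 271.6, 257), (119.9, 274.4, 189)] 
      NEW [(605.6, 11.2, 1271), (427.6, 273.4, 3591), (462.3, 271.5, 240)]
r side OLD [(247.1, 152.9, 130), (220.7, 157.6, 119), (237.2, 180.8, 186), (315.3, 353.5, 9960)] 
      NEW [(329.1, 308.1, 269), (312.2, 368.5, 4529), (304.4, 321.3, 227)]
y top OLD [(222.1, 131.2, 797), (406.6, 150.0, 69), (307.4, 240.6, 202), (270.3, 241.8, 206), (347.2, 241.1, 197), (530.5, 272.7, 505)] 
      NEW [(222.2, 131.3, 812), (406.6, 150.0, 69)]
y side OLD [(350.7, 183.2, 1013), (299.2, 239.5, 647), (421.9, 284.6, 57), (365.9, 417.9, 1611)] 
      NEW [(68.9, 51.3, 56), (72.2, 62.0, 260), (218.6, 147.3, 46), (350.7, 183.3, 1027), (421.8, 284.5, 58)]
```

Emit:
step_arm --steps '[[[-0.05,0.08,3],[0,0,0]],[[-0.05,0.1,4],[0,0,0]],[[0,0,4],[0,0,0]],[[0,0,3],[0,0,0]],[[0,0,1.7],[0,0,0]],[[0,0,0.8],[0,0,0]],[[0,0,0.3],[0,0,0]],[[0,0,0],[0,0,0]],[[0,0,0],[0,0,0]]]'

```text
clock: 59.92
tool_pos: [0.4956, 0.3153, 0.0853]
eef_rot: [-0.644, 0.765, 0.001, 0.001]
contact_force: [-0.6, 0.5, -0.2]
opening: 0.475
finger_force: 14.9
```

Emit:
step_arm --claw 0.22 --steps '[[[0,0,0],[0,0,0]],[[0,0,0],[0,0,0]],[[0,0,0],[0,0,0]],[[0,0,-2],[0,0,0]],[[0,0,-4],[0,0,0]],[[0,0,-5],[0,0,0]],[[0,0,-6],[0,0,0]],[[5,0,-3],[0,0,0]],[[5,0,0],[0,0,0]],[[5,0,0],[0,0,0]],[[5,0,0],[0,0,0]],[[0,0,0],[0,0,0]]]'

```text
clock: 61.42
tool_pos: [0.4604, 0.113, 0.2847]
eef_rot: [-0.642, 0.767, -0.001, -0.001]
contact_force: [0.7, 0.4, -0.6]
opening: 0.609
finger_force: 0.0
```

Emit:
step_arm --steps '[[[5,0,0],[0,0,0]],[[5,0,0],[0,0,0]],[[5,0,0],[0,0,0]],[[0,0,0],[0,0,0]],[[0,0,0],[0,0,0]]]'

```text
clock: 62.05
tool_pos: [0.4363, -0.0286, 0.2848]
eef_rot: [-0.645, 0.764, 0.0, 0.002]
contact_force: [0.0, 0.5, 0.1]
opening: 0.609
finger_force: 0.0
```

```bash
python3 -c "
from k import *
import pickle
n=look(); pickle.dump(n,open('s4.pkl','wb'))
A=cv2.resize(n[0]['img'][180:330,70:550],(800,250),interpolation=2)
B=cv2.resize(n[1]['img'][100:460,120:480],(350,350),interpolation=2)
C=cv2.resize(n[0]['img'][200:320,75:235],(450,338),interpolation=2)
o=np.zeros((600,800,3),np.uint8); o[:250]=A; o[250:600,:350]=B; o[250:588,350:]=C
cv2.imwrite('pics/I.png',o[...,::-1])"
```

```text
r top OLD [(606.6, 10.9, 1208), (431.5, 272.4, 6411), (120.2, 238.5, 192), (193.1, 271.6, 257), (119.9, 274.4, 189)] 
      NEW [(606.0, 11.1, 1248), (427.4, 273.1, 3501), (462.3, 271.5, 240)]
r side OLD [(247.1, 152.9, 130), (220.7, 157.6, 119), (237.2, 180.8, 186), (315.3, 353.5, 9960)] 
      NEW [(329.2, 308.2, 269), (312.1, 368.6, 4521), (304.4, 321.3, 226)]
y top OLD [(222.1, 131.2, 797), (406.6, 150.0, 69), (307.4, 240.6, 202), (270.3, 241.8, 206), (347.2, 241.1, 197), (530.5, 272.7, 505)] 
      NEW [(222.1, 131.3, 807), (406.6, 150.0, 69), (119.9, 236.6, 201), (144.3, 259.5, 202), (191.0, 270.2, 502), (107.5, 272.3, 207)]
y side OLD [(350.7, 183.2, 1013), (299.2, 239.5, 647), (421.9, 284.6, 57), (365.9, 417.9, 1611)] 
      NEW [(71.6, 59.7, 414), (247.4, 149.0, 106), (235.0, 171.4, 637), (350.7, 183.3, 1112), (421.9, 284.7, 57)]
```

View pics/I.png

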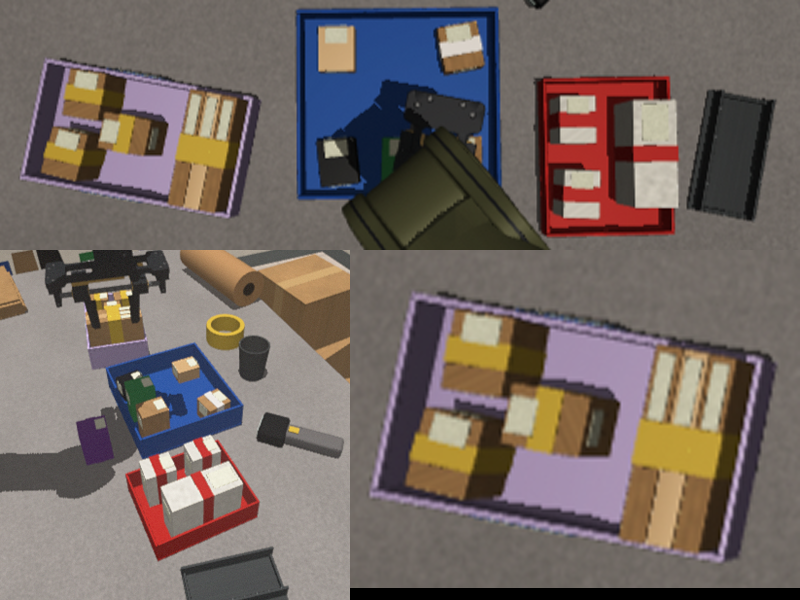

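```bash
python3 -c "
from plant import finish_job
print(finish_job())"
```

```text
the job is handed in; nothing more can be done
None
```

The job is handed in at about 62 s of the 210 s: the last pictures show all three white red-taped parcels in the returns tray, the three mailers upright in the snug bay, and the three small yellow-taped parcels standing in the wide bay. The other parcels and bystanders were left in place, though one placed parcel shifted about a centimetre inside the wide bay and still stands.

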